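# Gauge the moulded sleeves and sort them

### The job

Plug the pin gauge fully home into the square socket of the stand and turn the clamp knob clockwise until it clicks over and stays clamped. Then, working along the row from the robot's left to its right, try every sleeve on the gauge pin, gently and straight down until it stops: stand those that go all the way down to the collar upright in the shallow metal tray, and those that stick at the top of the pin upright in the deeper black bin. Leave the gauge clamped in the stand and do not disturb the glue, the tape or the screwdriver.

Things in the scene. Friction and masses are not known exactly. Their poses are not given: they have to be found in the camera images.
- stand: Fixed teal gauge stand, block 110 (x) x 250 (y) x 40 mm tall. Origin: centre of its underside. Square socket in its top at local y +65 mm, clamp knob on it at local y -65 mm; between them a steel jaw 34 mm wide, top 18 mm above the block, slides 10 mm toward the socket as the knob turns, over the gauge's collar (1.5 mm clear of it).
- socket (a point): Centre of the mouth of the square socket in the stand's top face (40 mm above the bench), axes those of the stand, z up. Socket 39 x 39 mm, sides along the stand's x and y, 32 mm deep, with a 3 mm chamfer at the mouth.
- knob_grip (a point): Point on the axis of the black clamp knob, at the height to grip it (82 mm above the bench); it turns with the knob. The knob has an upright bar grip 60 mm long, 16 mm thick, 42 mm tall (its top is 11 mm above this point, the disc under it 27 mm below); the bar lies along this point's x axis.
- clamp (a joint): Angle of the clamp knob in rad: 0 at the start, unclamped (bar along the stand's x), grows turning CLOCKWISE seen from above, end stop at 1.2. An over-centre spring pushes it back to 0 (up to about 0.15 N m) until 0.6; past that it snaps on by itself to 1.2, clamped, and stays there.
- gauge: Loose steel pin gauge standing on the bench, 102 mm tall, 450 g. Upwards: square shank 36 mm wide (foot 32 mm), to 28 mm; round collar, diameter 76, to 36; pin, diameter 32, to 72; cone narrowing to 21, to 80; tang 16 (x) x 12 (y) mm, to 102, to grip it by. Origin: centre of its foot, x and y square to the shank, any quarter turn fits. Plugged in, collar on the stand, origin 12 mm above the bench.
- mat: Fixed black rubber mat 90 x 400 mm, 4 mm thick, on which the row of sleeves stands. Origin: centre of its underside, y along the row to the robot's left. The places are at about local y = +142, +48, -48, -142 mm (1 to 4), and the sleeves may have been set up to 10 mm off.
- tray: Fixed shallow aluminium tray for passed sleeves, 250 (x) x 100 (y) mm outside, 16 mm tall, wall and floor 4 mm. Origin: centre of its underside, x along its length. Stands to the left or the right of the stand.
- bin: Fixed deeper black plastic bin for rejected sleeves, 250 (x) x 120 (y) mm outside, 40 mm tall, wall and floor 4 mm. Origin: centre of its underside, x along its length. Stands on the other side from the tray.
- glue: Bystander: white glue bottle, 48 mm diameter, 110 mm tall, standing. Origin: centre of its foot.
- tape: Bystander: roll of tape lying flat, 90 mm diameter, 30 mm tall. Origin: centre of its underside.
- driver: Bystander: screwdriver 200 mm long lying on the bench. Origin: its middle, on the bench; handle to its -x.
- sleeve1a: Grey nylon sleeve, plain tube, outside diameter 52 mm, 60 mm tall, 110 g, standing on the mat. Bore a passing 35 mm or a tight 29 mm: found by trying it. Origin: centre of its lower end, z along it. Place 1 of the row from the robot's left (+y). Each place has an a or a b sleeve, places 2 and 4 perhaps none; the letter says nothing of the bore.
- sleeve1b: Grey nylon sleeve, plain tube, outside diameter 52 mm, 60 mm tall, 110 g, standing on the mat. Bore a passing 35 mm or a tight 29 mm: found by trying it. Origin: centre of its lower end, z along it. Place 1 of the row from the robot's left (+y). Each place has an a or a b sleeve, places 2 and 4 perhaps none; the letter says nothing of the bore.
- sleeve2a: Grey nylon sleeve, plain tube, outside diameter 52 mm, 60 mm tall, 110 g, standing on the mat. Bore a passing 35 mm or a tight 29 mm: found by trying it. Origin: centre of its lower end, z along it. Place 2 of the row from the robot's left (+y). Each place has an a or a b sleeve, places 2 and 4 perhaps none; the letter says nothing of the bore.
- sleeve2b: Grey nylon sleeve, plain tube, outside diameter 52 mm, 60 mm tall, 110 g, standing on the mat. Bore a passing 35 mm or a tight 29 mm: found by trying it. Origin: centre of its lower end, z along it. Place 2 of the row from the robot's left (+y). Each place has an a or a b sleeve, places 2 and 4 perhaps none; the letter says nothing of the bore.
- sleeve3a: Grey nylon sleeve, plain tube, outside diameter 52 mm, 60 mm tall, 110 g, standing on the mat. Bore a passing 35 mm or a tight 29 mm: found by trying it. Origin: centre of its lower end, z along it. Place 3 of the row from the robot's left (+y). Each place has an a or a b sleeve, places 2 and 4 perhaps none; the letter says nothing of the bore.
- sleeve3b: Grey nylon sleeve, plain tube, outside diameter 52 mm, 60 mm tall, 110 g, standing on the mat. Bore a passing 35 mm or a tight 29 mm: found by trying it. Origin: centre of its lower end, z along it. Place 3 of the row from the robot's left (+y). Each place has an a or a b sleeve, places 2 and 4 perhaps none; the letter says nothing of the bore.
- sleeve4a: Grey nylon sleeve, plain tube, outside diameter 52 mm, 60 mm tall, 110 g, standing on the mat. Bore a passing 35 mm or a tight 29 mm: found by trying it. Origin: centre of its lower end, z along it. Place 4 of the row from the robot's left (+y). Each place has an a or a b sleeve, places 2 and 4 perhaps none; the letter says nothing of the bore.
- sleeve4b: Grey nylon sleeve, plain tube, outside diameter 52 mm, 60 mm tall, 110 g, standing on the mat. Bore a passing 35 mm or a tight 29 mm: found by trying it. Origin: centre of its lower end, z along it. Place 4 of the row from the robot's left (+y). Each place has an a or a b sleeve, places 2 and 4 perhaps none; the letter says nothing of the bore.
Not all that is in view belongs to the job. What is shaped like the sleeve2a but orange is not meant.

How it is judged (in metres and radians):
On the way, in this order (a step that is already met when the one before it is completed fails the run):
1. the gauge is plugged fully into the stand's socket (z of gauge in the frame of socket below -0.0255 m and horizontal distance between gauge and socket below 0.003 m and angle between gauge's own z axis and vertical below 0.05 rad), for 0.2 s.
2. the clamp knob is turned past its detent with the gauge fully home (all of step 1 and value of joint clamp above 1.05 rad), for 0.2 s.
3. the sleeve of place 1 (if any) is tried on the clamped gauge: slid down to the collar if it passes, down to the top of the pin if it is tight (((x of sleeve1a in the frame of gauge between -0.005 and 0.005 m and y of sleeve1a in the frame of gauge between -0.005 and 0.005 m and angle between sleeve1a's own z axis and vertical below 0.15 rad and linear speed of sleeve1a below 0.03 m/s and z of sleeve1a in the frame of gauge below 0.04 m) or (x of sleeve1b in the frame of gauge between -0.005 and 0.005 m and y of sleeve1b in the frame of gauge between -0.005 and 0.005 m and angle between sleeve1b's own z axis and vertical below 0.15 rad and linear speed of sleeve1b below 0.03 m/s and z of sleeve1b in the frame of gauge below 0.0795 m))), for 0.2 s.
4. the sleeve of place 2 (if any) is tried on the clamped gauge: slid down to the collar if it passes, down to the top of the pin if it is tight (((x of sleeve2a in the frame of gauge between -0.005 and 0.005 m and y of sleeve2a in the frame of gauge between -0.005 and 0.005 m and angle between sleeve2a's own z axis and vertical below 0.15 rad and linear speed of sleeve2a below 0.03 m/s and z of sleeve2a in the frame of gauge below 0.0795 m) or (x of sleeve2b in the frame of gauge between -0.005 and 0.005 m and y of sleeve2b in the frame of gauge between -0.005 and 0.005 m and angle between sleeve2b's own z axis and vertical below 0.15 rad and linear speed of sleeve2b below 0.03 m/s and z of sleeve2b in the frame of gauge below 0.04 m))), for 0.2 s.
5. the sleeve of place 3 (if any) is tried on the clamped gauge: slid down to the collar if it passes, down to the top of the pin if it is tight (((x of sleeve3a in the frame of gauge between -0.005 and 0.005 m and y of sleeve3a in the frame of gauge between -0.005 and 0.005 m and angle between sleeve3a's own z axis and vertical below 0.15 rad and linear speed of sleeve3a below 0.03 m/s and z of sleeve3a in the frame of gauge below 0.0795 m) or (x of sleeve3b in the frame of gauge between -0.005 and 0.005 m and y of sleeve3b in the frame of gauge between -0.005 and 0.005 m and angle between sleeve3b's own z axis and vertical below 0.15 rad and linear speed of sleeve3b below 0.03 m/s and z of sleeve3b in the frame of gauge below 0.04 m))), for 0.2 s.
6. the sleeve of place 4 (if any) is tried on the clamped gauge: slid down to the collar if it passes, down to the top of the pin if it is tight (((x of sleeve4a in the frame of gauge between -0.005 and 0.005 m and y of sleeve4a in the frame of gauge between -0.005 and 0.005 m and angle between sleeve4a's own z axis and vertical below 0.15 rad and linear speed of sleeve4a below 0.03 m/s and z of sleeve4a in the frame of gauge below 0.04 m) or (x of sleeve4b in the frame of gauge between -0.005 and 0.005 m and y of sleeve4b in the frame of gauge between -0.005 and 0.005 m and angle between sleeve4b's own z axis and vertical below 0.15 rad and linear speed of sleeve4b below 0.03 m/s and z of sleeve4b in the frame of gauge below 0.0795 m))), for 0.2 s.
At the end, for the whole second after the job is handed in: The gauge is home in the socket (within 2.5 mm of full depth, upright) and the clamp knob is past its detent (over 1.05 rad); every sleeve present stands upright (within 0.15 rad) and at rest on the floor of the right container: 35 mm bores in the shallow tray, 29 mm bores in the deeper bin (all of step 2 and x of sleeve1a in the frame of tray between -0.121 and 0.121 m and y of sleeve1a in the frame of tray between -0.046 and 0.046 m and z of each of sleeve1a, sleeve2b, sleeve3b, sleeve4a in the frame of tray below 0.012 m and angle between each of sleeve1a, sleeve1b, sleeve2a, sleeve2b, sleeve3a, sleeve3b, sleeve4a, sleeve4b's own z axis and vertical below 0.15 rad and linear speed of each of sleeve1a, sleeve1b, sleeve2a, sleeve2b, sleeve3a, sleeve3b, sleeve4a, sleeve4b below 0.02 m/s and x of sleeve1b in the frame of bin between -0.121 and 0.121 m and y of sleeve1b in the frame of bin between -0.056 and 0.056 m and z of each of sleeve1b, sleeve2a, sleeve3a, sleeve4b in the frame of bin below 0.012 m and x of sleeve2a in the frame of bin between -0.121 and 0.121 m and y of sleeve2a in the frame of bin between -0.056 and 0.056 m and x of sleeve2b in the frame of tray between -0.121 and 0.121 m and y of sleeve2b in the frame of tray between -0.046 and 0.046 m and x of sleeve3a in the frame of bin between -0.121 and 0.121 m and y of sleeve3a in the frame of bin between -0.056 and 0.056 m and x of sleeve3b in the frame of tray between -0.121 and 0.121 m and y of sleeve3b in the frame of tray between -0.046 and 0.046 m and x of sleeve4a in the frame of tray between -0.121 and 0.121 m and y of sleeve4a in the frame of tray between -0.046 and 0.046 m and x of sleeve4b in the frame of bin between -0.121 and 0.121 m and y of sleeve4b in the frame of bin between -0.056 and 0.056 m); the robot touches nothing.
It fails at once if the glue bottle is disturbed (moved more than 3 cm, or the bottle tipped) (distance of glue from where it was at the start of the episode above 0.03 m or angle between glue's own z axis and vertical above 0.5 rad).
It fails at once if the tape roll is disturbed (moved more than 3 cm, or the bottle tipped) (distance of tape from where it was at the start of the episode above 0.03 m).
It fails at once if the screwdriver is disturbed (moved more than 3 cm, or the bottle tipped) (distance of driver from where it was at the start of the episode above 0.03 m).
It fails at once if a sleeve is forced onto the gauge with more than 60 N (contact force between any of sleeve1a, sleeve1b, sleeve2a, sleeve2b, sleeve3a, sleeve3b, sleeve4a, sleeve4b and gauge above 60 N).
Of sleeve1a, sleeve1b only 1 to 1 are there at a start; the rules pass over those that are not, and their reading is None.
Of sleeve2a, sleeve2b only 1 to 1 are there at a start; the rules pass over those that are not, and their reading is None.
Of sleeve3a, sleeve3b only 1 to 1 are there at a start; the rules pass over those that are not, and their reading is None.
Of sleeve4a, sleeve4b only 1 to 1 are there at a start; the rules pass over those that are not, and their reading is None.
Of sleeve2a, sleeve2b, sleeve4a, sleeve4b only 3 to 4 are there at a start; the rules pass over those that are not, and their reading is None.
At some moment in a run one of sleeve1a, sleeve1b, sleeve2a, sleeve2b, sleeve3a, sleeve3b, sleeve4a, sleeve4b may be knocked a few centimetres aside while the robot is not near it.
It also fails if it takes over 210 s, if anything falls off the work surface, if the arm or the gripper's body presses on something with over 40 N, if the wrist force passes 120 N, or if a joint passes its speed limit or range.

### The arm

A 6-joint arm with a two-finger parallel gripper is mounted at the origin on the work surface. World frame = base frame: x ahead of the robot, y to its left, z up, the work surface at z = 0. Lengths are in m, angles in degrees, forces in N, time in s.
With the tool pointing down it reaches from about 0.25 to 0.725 m from the base axis. Payload 9.7 kg.
Tool frame: the origin (TCP) lies midway between the tips of the shut fingers; the grasp point (between the pads) lies 19 mm behind it; z points along the fingers, y is the line along which they close (so a half turn about z gives the same grasp; the last joint's range is limited). The gripper opens to 85 mm and grips with 20 to 120 N. Pads are 22 mm wide; open, the fingers measure 114 mm over their backs; the gripper's body (76 mm by 85 mm) begins 54 mm behind the grasp point. The pads swing forward as they close: fully open they stand 13 mm farther back than shut.
Start: joints at [69.385, 4.979, 10.078, 95.1, 0, 90], TCP at [0.194, 0.515, 0.231] pointing down, gripper open.
Joint ranges: [-179.16, 179.16], [-48.56, 103.87], [-65.8, 70.77], [-126.05, 130.52], [-82.76, 87.17], [-180, 180]. Speed limits (degrees/s): [127.2, 127.2, 147.25, 180, 180, 180].

### API

Orientations are given as [roll, pitch, yaw] about the fixed x, y, z axes, in that order (R = Rz(yaw) Ry(pitch) Rx(roll)).
In Python, from workcell import readout, imaging, bot, spotter gives the robot as it stands.
- The arm moves only by the shell command python3 -m jog 'ROWS' [FORCE]. ROWS is JSON, a list of rows, each an object with "rotation": the turn, a rotation vector about the world's x, y, z in degrees, a list of three; "translation": the shift along the world's x, y, z in mm, a list of three; "grip": the finger opening in mm, from 0 to 85.4. In form: [{"rotation": [wx, wy, wz], "translation": [dx, dy, dz], "grip": grip}, ...]. A call has 1 to 20 rows; each row is the pose to reach, as a shift and turn from the pose commanded when the call began; what a row does not reach only later rows make up. A row lasts 1/10 s, in which the tool goes at most 50 mm and 8.59 degrees, less where a joint would pass 70% of its speed; a pose out of reach is approached as far as the arm can. A call with a gripper value outside its range is refused whole. The fingers move at their own pace and stop on an object; FORCE is the grip in N (left out, the last holds). Time passes only in rows, so rows that repeat a pose let the fingers close. It gives the time, the measured TCP pose, the force, the opening and the grip force at its end, in the units of the state.
- readout.get_obs(): the state, without advancing time (a new reading comes with each control period).
- imaging.camera(name): name is "scene" or "top" or "wrist"; returns (picture, depth): 384x512x3 uint8, red, green, blue; 384x512 float32, m along the optical axis (not along the pixel's ray), 0 where there is no reading.
- imaging.camera_info(name): a dict with "vertical_fov" (degrees; the focal length in pixels is half the picture's height over the tangent of half this angle, whatever the lens; pixels are square), "cx", "cy" (the principal point, pixels), "k1" (the pictures are not rectified: a ray, as slopes to the right and down, at radius r is drawn at 1 + k1 r^2 times it, then the intrinsics apply), "extrinsics" (4x4, takes a point from camera to world coordinates); the wrist camera has in their place "tool_from_camera" (4x4, takes a point from camera to tool coordinates, whose origin is the TCP and whose axes are the flange's). Camera axes: x right, y down, z forward; pixel columns grow to the right and rows downward; lengths in m; the calibration is good to about 2 mm. A picture is of the moment at which its call begins: read the wrist's pose just before it. camera_info takes no time and is no camera call.
- bot.job_done(): hands the job in; it is judged then, once.
Trained networks look in the newest picture that a camera, given by its name, has taken for a name from the list of things; names that differ only in an ending like _2 or _b are one class to them, and where a whole thing is asked for, a point or a joint stands for the part that bears it (a point fixed in the world has none). Each returns a list of dicts, best first, with "confidence" (0 to 1); they miss things now and then, are a little off and sometimes report something else, mostly with a low value. They report only what shows in the picture. A call takes as long as a camera call. They do not tell look-alikes from the thing itself.
- spotter.spot_in(camera, target): "box" ([centre column, centre row, width, height] in pixels, round what is visible of it).
- spotter.mark_of(camera, target): "uv" ([column, row] in pixels: a listed point, or the origin of a listed thing).
The state is a dict: "time": time; "q": joint angles; "qd": joint speeds; "joint_efforts": joint torques, N m; "ee_pos": TCP position; "tcp_rot": TCP orientation; "wrist_force": force on the tool from outside, world axes, zero at the start; "torque": the same for the moment, N m; "opening": finger opening in m; "grasp_force": force on a finger pad.
Only numpy, scipy, OpenCV 4.12 (cv2) and the standard library are available. Lean on these libraries where they do the work, as an engineer would, in place of code of your own. Each camera call takes 0.05 s, during which the arm holds its last target. There are 200 camera calls.

## Working session

There is one attempt and no reset: what is moved stays moved. The work goes in short steps, Python scripts to look and compute and a shell command to move; the robot and the scene stay as the last step left them, time stands still between calls to the robot, and variables do not carry over. Pictures are saved under pics/ and viewed, at most 14 in all, crops included, and the job is handed in when it is done.

```bash
mkdir -p pics; ls; cat > h.py <<'E'
import numpy as np, cv2, sys
from workcell import readout, imaging, bot, spotter
from scipy.spatial.transform import Rotation as R
def obs(): return readout.get_obs()
def tool(o=None):
    o=o or obs(); T=np.eye(4); T[:3,3]=o["ee_pos"]; T[:3,:3]=R.from_euler('xyz',o["tcp_rot"],degrees=True).as_matrix(); return T
def shot(cam):
    """picture, depth, camera-to-world"""
    info=imaging.camera_info(cam); T=tool() if cam=="wrist" else None
    p,d=imaging.camera(cam)
    return p,d,(T@np.array(info["tool_from_camera"]) if cam=="wrist" else np.array(info["extrinsics"]))
def K(cam):
    i=imaging.camera_info(cam); f=192/np.tan(np.radians(i["vertical_fov"])/2)
    return np.array([[f,0,i["cx"]],[0,f,i["cy"]],[0,0,1.]]),np.array([i["k1"],0,0,0.])
def slopes(cam,uv):
    k,D=K(cam); return cv2.undistortPoints(np.float64(uv).reshape(-1,1,2),k,D).reshape(-1,2)
def onplane(cam,uv,z,E):
    s=slopes(cam,uv); r=np.c_[s,np.ones(len(s))]@E[:3,:3].T; return E[:3,3]+r*((z-E[2,3])/r[:,2])[:,None]
def cloud(cam,d,E):
    v,u=np.mgrid[:384,:512]; s=slopes(cam,np.stack([u,v],-1).reshape(-1,2))
    P=np.c_[s,np.ones(len(s))]*d.reshape(-1,1); P=P@E[:3,:3].T+E[:3,3]; P[d.ravel()==0]=np.nan
    return P.reshape(384,512,3)
def project(cam,P,E):
    k,D=K(cam); M=np.linalg.inv(E); q,_=cv2.projectPoints(np.float64(P).reshape(-1,1,3),cv2.Rodrigues(M[:3,:3])[0],M[:3,3],k,D); return q.reshape(-1,2)
def save(n,p,scale=1): cv2.imwrite("pics/"+n,cv2.resize(p[:,:,::-1],None,fx=scale,fy=scale))
E
python3 - <<'E'
from h import *
o=obs(); print({k:np.round(v,3).tolist() for k,v in o.items()})
for c in("scene","top"):
    p,d,E=shot(c); save(c+"0.png",p,1.5); np.savez(c+"0.npz",p=p,d=d,E=E); print(c,np.round(E,3).tolist(), (d>0).mean())
    for n in ["stand","knob_grip","gauge","mat","tray","bin","glue","tape","driver","sleeve1a","sleeve2a","sleeve3a"]:
        print(n,[(np.round(x["box"]).tolist(),round(x["confidence"],2)) for x in spotter.spot_in(c,n)][:6])
E
```

```text
pics
{'time': 0.0, 'q': [69.385, 5.012, 10.033, 95.1, 0.0, 90.0], 'qd': [0.063, -0.029, 0.062, -0.082, 0.024, 0.092], 'joint_efforts': [-0.0, -52.039, 46.48, 0.017, -0.0, 0.0], 'ee_pos': [0.194, 0.515, 0.231], 'tcp_rot': [-179.921, -0.0, 159.385], 'wrist_force': [-0.216, 0.113, -0.398], 'torque': [-0.045, -0.019, 0.013], 'grasp_force': 0.0, 'opening': 0.085}
scene [[0.844, 0.321, -0.429, 0.998], [0.536, -0.474, 0.698, -0.619], [0.021, -0.82, -0.572, 0.596], [0.0, 0.0, 0.0, 1.0]] 0.9957987467447916
stand [([188.0, 203.0, 94.0, 74.0], 0.63)]
knob_grip [([177.0, 197.0, 26.0, 28.0], 0.72)]
gauge [([146.0, 241.0, 31.0, 43.0], 0.89)]
mat [([257.0, 248.0, 114.0, 105.0], 0.85), ([293.0, 192.0, 24.0, 29.0], 0.42), ([279.0, 216.0, 24.0, 33.0], 0.16)]
tray [([96.0, 295.0, 122.0, 97.0], 0.79)]
bin [([288.0, 150.0, 85.0, 46.0], 0.74)]
glue [([240.0, 157.0, 21.0, 39.0], 0.73)]
tape [([335.0, 182.0, 35.0, 25.0], 0.88)]
driver [([310.0, 259.0, 70.0, 55.0], 0.61), ([239.0, 155.0, 14.0, 36.0], 0.52)]
sleeve1a [([293.0, 195.0, 23.0, 30.0], 0.75)]
sleeve2a [([278.0, 216.0, 20.0, 34.0], 0.85), ([325.0, 2
[... 219 characters left out ...]
.0, 1.0]] 0.9961090087890625
stand [([264.0, 255.0, 104.0, 54.0], 0.83)]
knob_grip [([292.0, 252.0, 25.0, 28.0], 0.55)]
gauge [([344.0, 237.0, 29.0, 27.0], 0.84), ([263.0, 174.0, 146.0, 40.0], 0.22)]
mat [([262.0, 173.0, 148.0, 38.0], 0.63)]
tray []
bin [([124.0, 234.0, 55.0, 100.0], 0.91)]
glue [([183.0, 253.0, 19.0, 21.0], 0.73)]
tape [([154.0, 157.0, 33.0, 39.0], 0.57)]
driver [([275.0, 115.0, 17.0, 37.0], 0.96), ([290.0, 252.0, 25.0, 27.0], 0.47)]
sleeve1a [([209.0, 175.0, 21.0, 22.0], 0.64), ([343.0, 237.0, 29.0, 30.0], 0.43)]
sleeve2a [([244.0, 172.0, 18.0, 26.0], 0.89), ([229.0, 136.0, 25.0, 28.0], 0.89), ([190.0, 217.0, 21.0, 21.0], 0.8)]
sleeve3a [([278.0, 170.0, 22.0, 18.0], 0.82)]
```

View pics/top0.png

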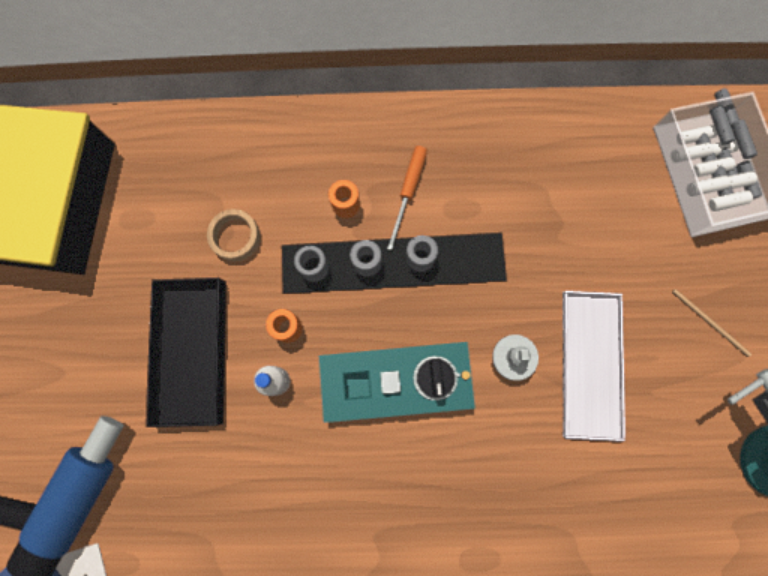

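View pics/scene0.png

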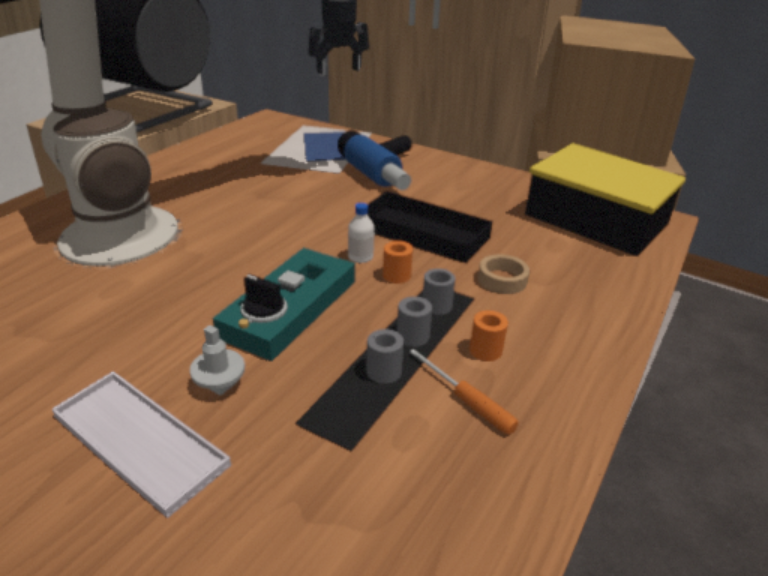

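The top view (1.5x pixels) shows three grey sleeves on the mat at (311,262), (366,258) and (423,253). Place 4 is empty. The gauge is at (515,357), the socket at (357,386), the knob at (436,378), the tray on the right and the bin on the left. The bystanders are the glue (270,380), tape (233,236) and driver (407,197). The scene view agrees.
Look-alikes: the orange tubes at (344,197) and (283,325) could pass for sleeves, and the glue bottle for the gauge. I choose the grey tubes and the steel gauge at (515,357).

```bash
cat > meas.py <<'E'
from h import *
def circ(P): # least squares circle
    A=np.c_[2*P[:,:2],np.ones(len(P))]; c=np.linalg.lstsq(A,(P[:,:2]**2).sum(1),rcond=None)[0]; return c[:2],np.sqrt(c[2]+c[:2]@c[:2])
def rect(P):
    (c,s,a)=cv2.minAreaRect(np.float32(P[:,:2]*1000)); return np.round(c,1),np.round(s,1),round(a,2)
E
python3 - <<'E'
from meas import *
z=np.load("top0.npz"); C=cloud("top",z["d"],z["E"]); p=z["p"].astype(int)
zz=C[:,:,2]; v,u=np.mgrid[:384,:512]
def win(c,r,w,h): return (abs(u-c)<w)&(abs(v-r)<h)
def show(n,m): P=C[m]; print(n,len(P),"z",np.round(np.percentile(P[:,2],[5,50,95])*1000,1),"rect",*rect(P),"mean",np.round(P.mean(0)*1000,1))
print("bench",np.nanmedian(zz[win(260,320,60,15)]))
for n,(c,r) in dict(s1=(207,174),s2=(244,172),s3=(282,169)).items():
    m=win(c,r,16,18)&(zz>.055); show(n,m); print(circ(C[m]))
m=win(344,237,18,18); show("collar",m&(zz>.03)&(zz<.045)); show("pin",m&(zz>.06)); show("tang",m&(zz>.092))
show("stand",win(264,255,60,40)&(zz>.035)&(zz<.045)); show("knob",win(290,252,20,20)&(zz>.085)); show("jaw",win(260,255,9,9)&(zz>.05))
show("socket",win(238,257,12,12)&(zz<.03))
show("tray",win(396,244,25,60)&(zz>.010)); show("trayfloor",win(396,244,15,40)); show("bin",win(125,235,35,60)&(zz>.03)); show("binfloor",win(125,235,12,30))
show("mat",win(262,173,90,30)&(p.sum(2)<110)&(zz<.012))
for n,(c,r) in dict(glue=(180,253),tape=(155,157),or1=(229,130),or2=(188,217)).items(): show(n,win(c,r,20,22)&(zz>.02))
E
```

```text
bench 0.0009051935466289907
s1 200 z [58.4 64.3 66.8] rect [655.1 138.3] [50.2 49.4] 86.23 mean [654.7 138.9  63.7]
(array([0.65499183, 0.1386767 ]), np.float64(0.021880380416454563))
s2 239 z [60.6 64.  66.8] rect [661.8  44.7] [50.1 49.6] 24.49 mean [661.6  45.   63.9]
(array([0.66174919, 0.04473068]), np.float64(0.020758232785845983))
s3 236 z [60.1 64.2 66.9] rect [667.6 -47.9] [48.  50.2] 88.24 mean [667.5 -47.9  64. ]
(array([ 0.66746045, -0.04786124]), np.float64(0.020912483016287307))
collar 568 z [33.6 36.6 39.2] rect [ 486.  -199.5] [75.3 74.3] 60.2 mean [ 485.4 -197.7   36.5]
pin 153 z [ 69.   78.5 103.2] rect [ 486.3 -199.9] [32.3 29. ] 87.47 mean [ 485.4 -196.4   83.1]
tang 41 z [ 99.5 102.2 104.2] rect [ 486.9 -200.1] [12.2 14.1] 87.57 mean [ 486.7 -199.7  101.8]
stand 3412 z [37.9 40.7 43.3] rect [451.2   0.8] [110.8 248.7] 3.89 mean [450.    8.6  40.6]
knob 181 z [90.1 93.3 95.9] rect [455.3 -63.1] [59.  16.3] 3.78 mean [455.2 -62.9  93.2]
jaw 154 z [56.1 58.1 60.7] rect [450.8  10.1] [33.8 26.2] 3.9 mean [450.6  10.2  58.3]
socket 241 z [ 5.8  8.7 14.8] rect [446.8  65. ] [39.2 38.4] 3.82 mean [446.9  65.9   9.4]
tray 577 z [11.1 15.6 18.7] rect [ 471.6 -339.2] [102.7 250.2] 85.18 mean [ 473.  -338.5   15.4]
trayfloor 2291 z [nan nan nan] rect [ 369.  -383.7] [0.  2.7] 0.0 mean [nan nan nan]
bin 751 z [31.2 39.2 42.8] rect [511.  358.9] [250.1 121.7] 0.15 mean [510.  360.9  38.3]
binfloor 1357 z [nan nan nan] rect [nan nan] [0. 0.] 0.0 mean [nan nan nan]
mat 464 z [2.1 4.6 7.5] rect [659.  -15.6] [ 82.5 357.4] 1.81 mean [641.8  38.2   4.7]
glue 376 z [ 34.2  76.8 111.8] rect [457.2 204.4] [46.6 45.4] 1.29 mean [456.9 198.7  78.1]
tape 443 z [23.3 30.2 33. ] rect [716.8 282.5] [89.1 88.5] 3.59 mean [716.1 282.8  29.7]
or1 346 z [24.2 58.9 62.8] rect [771.6  81.7] [52.2 49.7] 42.42 mean [768.8  80.6  51.7]
or2 333 z [27.3 59.7 62.7] rect [548.9 185.8] [50.4 50.1] 1.69 mean [548.  184.6  54. ]
```

```bash
M='{"rotation":[0,0,18],"translation":[292,-715,20],"grip":85}'; python3 -m jog '[{"rotation":[0,0,9],"translation":[120,-300,20],"grip":85},{"rotation":[0,0,9],"translation":[120,-300,20],"grip":85},{"rotation":[0,0,9],"translation":[120,-300,20],"grip":85},{"rotation":[0,0,9],"translation":[120,-300,20],"grip":85},{"rotation":[0,0,9],"translation":[120,-300,20],"grip":85},{"rotation":[0,0,9],"translation":[120,-300,20],"grip":85},{"rotation":[0,0,9],"translation":[120,-300,20],"grip":85},{"rotation":[0,0,18],"translation":[292,-715,20],"grip":85},{"rotation":[0,0,18],"translation":[292,-715,20],"grip":85},{"rotation":[0,0,18],"translation":[292,-715,20],"grip":85},{"rotation":[0,0,18],"translation":[292,-715,20],"grip":85},{"rotation":[0,0,18],"translation":[292,-715,20],"grip":85},{"rotation":[0,0,18],"translation":[292,-715,20],"grip":85},{"rotation":[0,0,18],"translation":[292,-715,20],"grip":85},{"rotation":[0,0,18],"translation":[292,-715,20],"grip":85},{"rotation":[0,0,18],"translation":[292,-715,20],"grip":85},{"rotation":[0,0,18],"translation":[292,-715,20],"grip":85},{"rotation":[0,0,18],"translation":[292,-715,20],"grip":85},{"rotation":[0,0,18],"translation":[292,-715,20],"grip":85}]'
python3 - <<'E'
from h import *
o=obs(); print(o["time"],o["ee_pos"],o["tcp_rot"],o["q"]); print(np.round(imaging.camera_info("wrist")["tool_from_camera"],3))
p,d,E=shot("wrist"); save("w1.png",p,1.5); np.savez("w1.npz",p=p,d=d,E=E)
E
```

```text
time: 3.2
ee_pos: [0.4853, -0.1996, 0.2513]
tcp_rot: [180.0, -0.0, 177.4]
wrist_force: [0.0, -0.1, -0.0]
opening: 0.0849
grasp_force: 0.0
3.2 [ 0.48534325 -0.19955048  0.25132933] [ 1.79975946e+02 -2.18237087e-02  1.77382414e+02] [-2.23584685e+01  2.01698435e+00  9.21151738e+00  9.72231987e+01
  1.52686109e-02 -1.97408821e+01]
[[ 0.002 -0.962 -0.274  0.07 ]
 [ 1.     0.001  0.001  0.   ]
 [-0.    -0.274  0.962 -0.143]
 [ 0.     0.     0.     1.   ]]
```

View pics/w1.png

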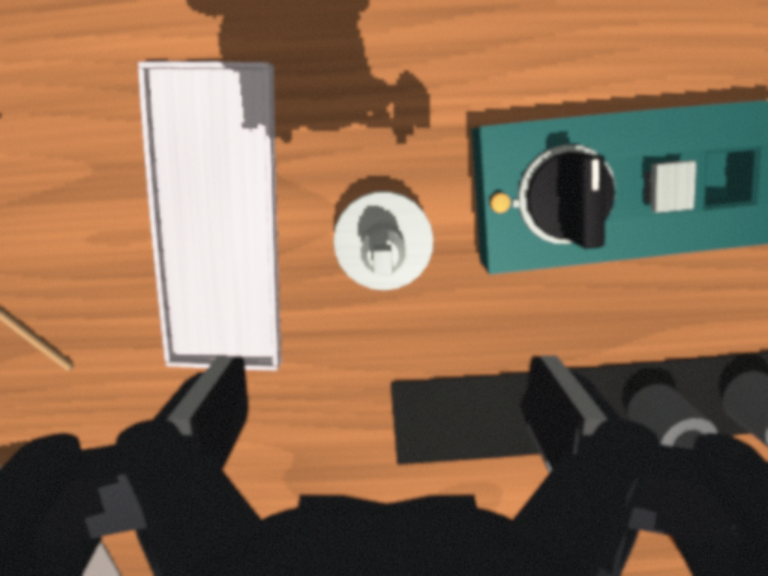

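The wrist view shows the gauge at (383,242) with its tang toward (383,258), the steel pin rather than any orange tube. The knob is at (570,195), the jaw at (673,186) and the tray on the left. I'll measure from this view and compare with the top view.

```bash
cat > g.py <<'E'
from meas import *
z=np.load(sys.argv[1]); C=cloud("wrist",z["d"],z["E"]); zz=C[:,:,2]; x,y=C[:,:,0],C[:,:,1]
def near(cx,cy,r): return np.hypot(x-cx,y-cy)<r
def show(n,m): P=C[m]; print(n,len(P),"z",np.round(np.percentile(P[:,2],[5,50,95])*1000,1),"rect",*rect(P)) if len(P)>4 else print(n,len(P))
m=near(.486,-.2,.06); show("collar",m&(zz>.03)&(zz<.042)); show("tang",m&(zz>.095)&(zz<.115))
show("stand",near(.451,.0,.15)&(zz>.035)&(zz<.045)); show("knob",near(.455,-.063,.05)&(zz>.088)); show("jaw",near(.451,.01,.03)&(zz>.05));show("tray",near(.472,-.339,.15)&(zz>.012)&(zz<.022)); show("mat",near(.66,-.13,.08)&(zz<.01))
E
python3 g.py w1.npz; python3 -m jog '[{"rotation":[0,0,0],"translation":[0,0,-30],"grip":60},{"rotation":[0,0,0],"translation":[0,0,-60],"grip":40},{"rotation":[0,0,0],"translation":[0,0,-90],"grip":40},{"rotation":[0,0,0],"translation":[0,0,-120],"grip":40},{"rotation":[0,0,0],"translation":[0,0,-120],"grip":40},{"rotation":[0,0,0],"translation":[0,0,-120],"grip":40},{"rotation":[0,0,0],"translation":[0,0,-120],"grip":40},{"rotation":[0,0,0],"translation":[0,0,-120],"grip":40}]'
python3 - <<'E'
from h import *
p,d,E=shot("wrist"); save("w2.png",p,1.5); np.savez("w2.npz",p=p,d=d,E=E)
E
python3 g.py w2.npz
```

```text
collar 2515 z [34.9 36.1 37.4] rect [ 488.1 -202. ] [75.1 75.2] 72.92
tang 217 z [ 98.3 102.  103.2] rect [ 488.  -201.5] [11.4 15.9] 87.69
stand 13014 z [38.7 40.1 41.5] rect [453.5 -13.2] [111.1 225. ] 3.83
knob 1068 z [89.9 92.9 94.2] rect [456.8 -66.4] [60.  16.8] 6.05
jaw 922 z [53.2 57.6 58.9] rect [451.6   8.3] [34.5 30.3] 3.97
tray 2126 z [12.8 15.5 17. ] rect [ 473.3 -339.8] [101.2 250.2] 85.69
mat 8060 z [-0.7  3.5  5.1] rect [ 660.7 -139.3] [159.5 141.1] 4.92
time: 4.05
ee_pos: [0.4864, -0.2003, 0.1333]
tcp_rot: [-179.9, 0.2, 177.4]
wrist_force: [-0.7, -0.6, 1.0]
opening: 0.0399
grasp_force: 0.0
collar 4802 z [35.  36.2 37.3] rect [ 487.3 -202. ] [75.7 74. ] 86.6
tang 587 z [ 97.5 101.9 103.1] rect [ 487.7 -202. ] [11.9 16.1] 87.66
stand 13675 z [39.  40.2 41.5] rect [456.8 -61.2] [110.9 130.5] 3.94
knob 2607 z [89.5 92.8 94.2] rect [456.6 -66.1] [59.6 17.2] 4.76
jaw 0
tray 4088 z [12.6 15.5 17. ] rect [ 472.8 -340. ] [101.6 249.9] 85.6
mat 2849 z [-0.5  3.4  5. ] rect [ 636.9 -120.8] [157.5 110. ] 66.32
```

View pics/w2.png

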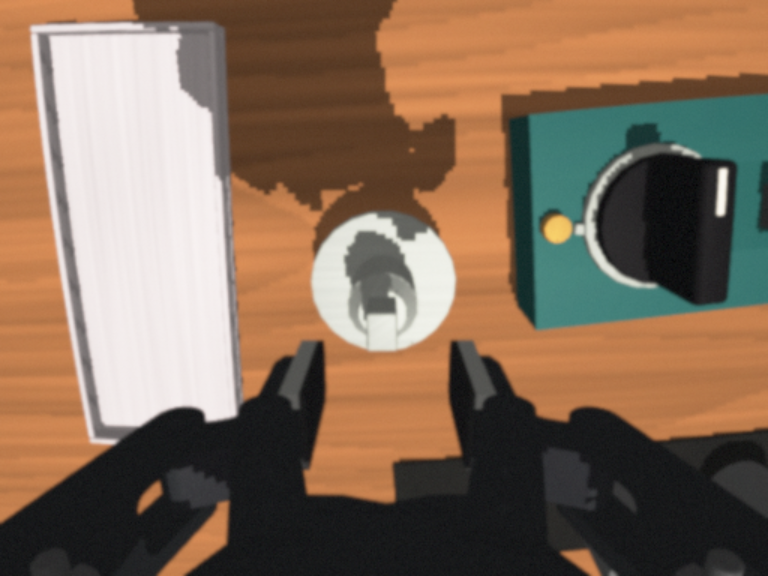

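```bash
python3 -m jog '[{"rotation":[0,0,0.2],"translation":[1,-1,-15],"grip":40},{"rotation":[0,0,0.2],"translation":[1,-1,-30],"grip":40},{"rotation":[0,0,0.2],"translation":[1,-1,-48],"grip":40},{"rotation":[0,0,0.2],"translation":[1,-1,-48],"grip":40},{"rotation":[0,0,0.2],"translation":[1,-1,-48],"grip":30},{"rotation":[0,0,0.2],"translation":[1,-1,-48],"grip":20},{"rotation":[0,0,0.2],"translation":[1,-1,-48],"grip":8},{"rotation":[0,0,0.2],"translation":[1,-1,-48],"grip":8},{"rotation":[0,0,0.2],"translation":[1,-1,-48],"grip":8},{"rotation":[0,0,0.2],"translation":[1,-1,-48],"grip":8}]' 60
python3 - <<'E'
from h import *
p,d,E=shot("wrist"); np.savez("w3.npz",p=p,d=d,E=E)
E
python3 g.py w3.npz | head -2; grep -c . h.py
```

```text
time: 5.1
ee_pos: [0.4871, -0.2016, 0.0842]
tcp_rot: [-179.9, 0.1, 177.6]
wrist_force: [-0.3, -2.7, 4.9]
opening: 0.0104
grasp_force: 60.3
collar 6342 z [35.1 36.2 37.4] rect [ 481.1 -201.3] [75.3 61.5] 88.94
tang 2257 z [ 96.5 102.5 113. ] rect [ 486.7 -201. ] [37.8 22.9] 88.17
25
```

```bash
python3 -m jog '[{"rotation":[0,0,0],"translation":[0,0,20],"grip":8},{"rotation":[0,0,0],"translation":[0,0,60],"grip":8},{"rotation":[0,0,3],"translation":[0,0,100],"grip":8},{"rotation":[0,0,6.3],"translation":[-10,30,125],"grip":8},{"rotation":[0,0,6.3],"translation":[-25,70,125],"grip":8},{"rotation":[0,0,6.3],"translation":[-35,110,125],"grip":8},{"rotation":[0,0,6.3],"translation":[-35,130,125],"grip":8},{"rotation":[0,0,6.3],"translation":[-35,130,125],"grip":8},{"rotation":[0,0,6.3],"translation":[-35,130,125],"grip":8},{"rotation":[0,0,6.3],"translation":[-35,130,125],"grip":8},{"rotation":[0,0,6.3],"translation":[-35,130,125],"grip":8}]'
python3 - <<'E'
from h import *
p,d,E=shot("wrist"); save("w4.png",p,1.5); np.savez("w4.npz",p=p,d=d,E=E); o=obs(); print(o["ee_pos"],o["tcp_rot"])
E
python3 g.py w4.npz | sed -n 3,5p
```

```text
time: 6.25
ee_pos: [0.4516, -0.0719, 0.2079]
tcp_rot: [180.0, -0.1, -176.2]
wrist_force: [0.2, -0.2, -5.4]
opening: 0.0104
grasp_force: 59.3
[ 0.45161827 -0.07184947  0.20797105] [ 1.79991372e+02 -3.82831026e-02 -1.76178752e+02]
stand 15862 z [38.8 40.1 41.3] rect [ 4.527e+02 -4.000e-01] [111.3 251.3] 3.85
knob 47808 z [159.7 275.5 302. ] rect [445.1 -64.8] [61.8 98. ] 5.05
jaw 1376 z [ 56.   57.9 293.6] rect [451.3   3.9] [37.  38.2] 4.47
```

View pics/w4.png

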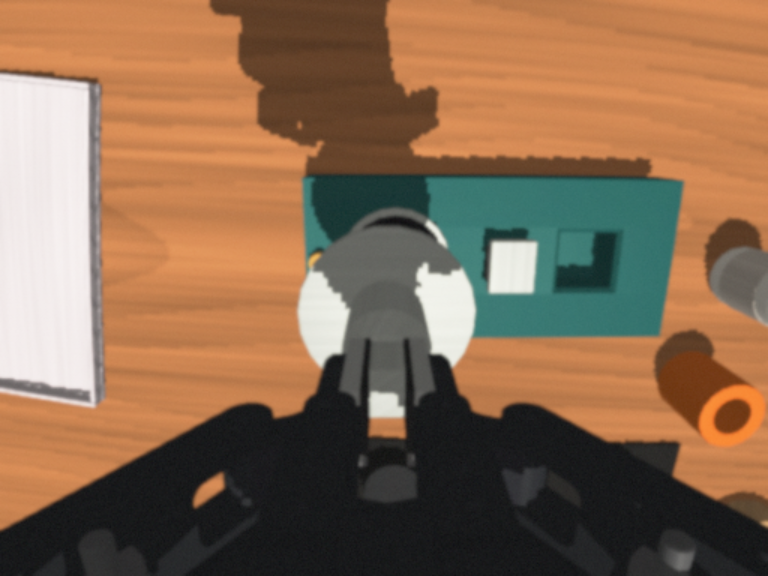

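The held gauge's collar is at about (387,310). The socket at (587,262) is clear, and the knob is hidden under the gauge.

```bash
cat > collar.py <<'E'
from meas import *
from scipy.optimize import least_squares
def collar(f):
    z=np.load(f); C=cloud("wrist",z["d"],z["E"]); t=z["E"]@np.linalg.inv(np.array(imaging.camera_info("wrist")["tool_from_camera"]))
    c=t[:3,3]; zc=c[2]-.084+.036
    m=(np.hypot(C[:,:,0]-c[0],C[:,:,1]-c[1])<.05)&(abs(C[:,:,2]-zc)<.006)&(z["p"].sum(2)>150)
    P=C[m]; n=np.linalg.lstsq(np.c_[P[:,:2]-c[:2],np.ones(len(P))],P[:,2],rcond=None)[0]
    h=cv2.convexHull(np.float32(P[:,:2]))[:,0].astype(float); h=h[h[:,0]<c[0]+.045]
    r=least_squares(lambda q:np.hypot(*(h-q[:2]).T)-.038,c[:2],loss="soft_l1",f_scale=.0005)
    print("tcp",np.round(c*1000,1),"n",len(P),"tilt deg",np.degrees(n[:2]).round(2),"z",n[2],"centre",np.round(r.x*1000,2),"res",np.round(np.sort(r.fun*1000),1))
collar(sys.argv[1])
E
python3 collar.py w4.npz; python3 collar.py w3.npz
```

```text
tcp [451.6 -71.9 207.9] n 6338 tilt deg [ 0.25 -0.17] z 0.1599743285036247 centre [452.68 -71.52] res [-0.9 -0.5 -0.5 -0.5 -0.5 -0.4 -0.4 -0.4 -0.3 -0.3 -0.3 -0.3 -0.3 -0.3
 -0.3 -0.3 -0.3 -0.3 -0.3 -0.2 -0.2 -0.2 -0.2 -0.2 -0.2 -0.2 -0.2 -0.1
 -0.1 -0.1 -0.1 -0.1 -0.1 -0.1 -0.1 -0.1 -0.1 -0.1 -0.1 -0.1 -0.1 -0.
 -0.  -0.  -0.  -0.   0.   0.   0.   0.1  0.1  0.1]
tcp [ 487.  -201.6   84.2] n 6342 tilt deg [ 0.28 -0.33] z 0.036295203158922575 centre [ 488.2 -201.5] res [-1.  -0.6 -0.5 -0.4 -0.3 -0.3 -0.3 -0.3 -0.3 -0.3 -0.3 -0.3 -0.3 -0.2
 -0.2 -0.2 -0.2 -0.2 -0.2 -0.2 -0.2 -0.2 -0.1 -0.1 -0.1 -0.1 -0.1 -0.1
 -0.1 -0.1 -0.1 -0.1 -0.1 -0.1 -0.  -0.  -0.  -0.  -0.  -0.   0.   0.1
  0.1  0.1  0.1  0.1  0.1  0.1]
```

```bash
python3 -m jog '[{"rotation":[0,0,0],"translation":[-2,45,0],"grip":8},{"rotation":[0,0,0],"translation":[-4,90,0],"grip":8},{"rotation":[0,0,0],"translation":[-4.4,136,0],"grip":8},{"rotation":[0,0,0],"translation":[-4.4,136,-25],"grip":8},{"rotation":[0,0,0],"translation":[-4.4,136,-50],"grip":8},{"rotation":[0,0,0],"translation":[-4.4,136,-68],"grip":8},{"rotation":[0,0,0],"translation":[-4.4,136,-76],"grip":8},{"rotation":[0,0,0],"translation":[-4.4,136,-76],"grip":8},{"rotation":[0,0,0],"translation":[-4.4,136,-76],"grip":8}]'
python3 - <<'E'
from h import *
p,d,E=shot("wrist"); np.savez("w5.npz",p=p,d=d,E=E); o=obs(); print(np.round(o["ee_pos"],4),np.round(o["tcp_rot"],2))
E
python3 collar.py w5.npz|head -1; python3 - <<'E'
from meas import *
z=np.load("w5.npz"); C=cloud("wrist",z["d"],z["E"]); m=(abs(C[:,:,2]-.04)<.003)&(abs(C[:,:,0]-.45)<.07)&(abs(C[:,:,1])<.14); P=C[m]; print(len(P),rect(P),P.min(0),P.max(0))
E
```

```text
time: 7.2
ee_pos: [0.4476, 0.0645, 0.1331]
tcp_rot: [180.0, 0.1, -176.2]
wrist_force: [-0.4, 0.2, -4.8]
opening: 0.0107
grasp_force: 59.7
[0.4478 0.0646 0.1334] [ 1.7999e+02  9.0000e-02 -1.7615e+02]
tcp [447.6  64.5 133.1] n 6351 tilt deg [ 0.43 -0.18] z 0.08525575646028688 centre [448.82  64.83] res [-0.9 -0.5 -0.5 -0.4 -0.4 -0.4 -0.4 -0.4 -0.4 -0.4 -0.4 -0.4 -0.3 -0.3
22222 (array([453.1,  -0.8]), array([110.9, 251.7]), 3.87) [ 0.38972276 -0.12946522  0.03700201] [0.51636091 0.12808755 0.04299502]
```

```bash
python3 -m jog '[{"rotation":[0,0,0],"translation":[0,-0.4,-5],"grip":8},{"rotation":[0,0,0],"translation":[0,-0.4,-9],"grip":8},{"rotation":[0,0,0],"translation":[0,-0.4,-12],"grip":8},{"rotation":[0,0,0],"translation":[0,-0.4,-15],"grip":8},{"rotation":[0,0,0],"translation":[0,-0.4,-18],"grip":8},{"rotation":[0,0,0],"translation":[0,-0.4,-20],"grip":8},{"rotation":[0,0,0],"translation":[0,-0.4,-20],"grip":8}]'
```

```text
time: 7.95
ee_pos: [0.4471, 0.0644, 0.112]
tcp_rot: [-180.0, -0.0, -176.1]
wrist_force: [0.3, 0.1, -5.6]
opening: 0.0105
grasp_force: 59.8
```

```bash
python3 -m jog '[{"rotation":[0,0,0],"translation":[0,0,-3],"grip":8},{"rotation":[0,0,0],"translation":[0,0,-6],"grip":8},{"rotation":[0,0,0],"translation":[0,0,-9],"grip":8},{"rotation":[0,0,0],"translation":[0,0,-12],"grip":8},{"rotation":[0,0,0],"translation":[0,0,-14],"grip":8},{"rotation":[0,0,0],"translation":[0,0,-16],"grip":8},{"rotation":[0,0,0],"translation":[0,0,-16],"grip":8},{"rotation":[0,0,0],"translation":[0,0,-16],"grip":8}]'
```

```text
time: 8.75
ee_pos: [0.4473, 0.0644, 0.0963]
tcp_rot: [180.0, 0.0, -176.1]
wrist_force: [-0.1, 0.3, -5.5]
opening: 0.0105
grasp_force: 59.8
```

```bash
python3 -m jog '[{"rotation":[0,0,0],"translation":[0,0,-0.6],"grip":8},{"rotation":[0,0,0],"translation":[0,0,-1.2],"grip":8},{"rotation":[0,0,0],"translation":[0,0,-1.2],"grip":8},{"rotation":[0,0,0],"translation":[0,0,-1.2],"grip":8}]'; python3 - <<'E'
from h import *
p,d,E=shot("wrist"); np.savez("w6.npz",p=p,d=d,E=E)
E
python3 collar.py w6.npz|head -1
```

```text
time: 9.15
ee_pos: [0.4474, 0.0643, 0.0961]
tcp_rot: [-180.0, 0.1, -176.1]
wrist_force: [-3.7, -1.0, 5.1]
opening: 0.0104
grasp_force: 61.1
tcp [447.4  64.3  96.1] n 6420 tilt deg [ 0.42 -0.19] z 0.048324812554598216 centre [444.99  65.77] res [-0.1  0.1  0.4  0.4  0.5  2.3  6.5  6.9  7.8  9.  12.1]
```

```bash
python3 -m jog '[{"rotation":[0,0,0],"translation":[0,0,1],"grip":20},{"rotation":[0,0,0],"translation":[0,0,1],"grip":40},{"rotation":[0,0,0],"translation":[0,0,1],"grip":40},{"rotation":[0,0,0],"translation":[0,0,30],"grip":40},{"rotation":[0,0,0],"translation":[0,0,65],"grip":40},{"rotation":[0,0,0],"translation":[0,0,65],"grip":40},{"rotation":[0,0,0],"translation":[5,-40,65],"grip":40},{"rotation":[0,0,0],"translation":[9.6,-85,65],"grip":40},{"rotation":[0,0,0],"translation":[9.6,-130,65],"grip":40},{"rotation":[0,0,0],"translation":[9.6,-130,65],"grip":40},{"rotation":[0,0,0],"translation":[9.6,-130,65],"grip":40}]'
python3 - <<'E'
from h import *
p,d,E=shot("wrist"); np.savez("w7.npz",p=p,d=d,E=E)
E
sed 's/near(.486,-.2,.06)/near(.448,.064,.06)/;s/zz>.03)&(zz<.042/zz>.046)\&(zz<.052/;s/>.095/>.108/;s/<.115/<.118/' g.py > g2.py; python3 g2.py w7.npz|head -4
```

```text
time: 10.3
ee_pos: [0.4567, -0.0664, 0.1597]
tcp_rot: [180.0, -0.0, -176.3]
wrist_force: [-0.0, 0.5, 0.3]
opening: 0.0401
grasp_force: 0.0
collar 3869 z [47.  48.2 49.4] rect [444.6  61.7] [84.5 75.5] 38.73
tang 569 z [109.1 113.8 115. ] rect [447.9  64.6] [16.9 13.4] 1.39
stand 20772 z [39.  40.2 41.4] rect [ 4.53e+02 -2.00e-01] [111.1 252. ] 3.9
knob 36332 z [ 94.5 232.1 255. ] rect [457.1 -63.8] [99.1 58.7] 74.59
```

```bash
python3 -m jog '[{"rotation":[0,0,0],"translation":[0,0.4,-40],"grip":40},{"rotation":[0,0,0],"translation":[0,0.4,-75],"grip":40},{"rotation":[0,0,0],"translation":[0,0.4,-96],"grip":40},{"rotation":[0,0,0],"translation":[0,0.4,-96],"grip":40},{"rotation":[0,0,0],"translation":[0,0.4,-96],"grip":25},{"rotation":[0,0,0],"translation":[0,0.4,-96],"grip":10},{"rotation":[0,0,0],"translation":[0,0.4,-96],"grip":10},{"rotation":[0,0,0],"translation":[0,0.4,-96],"grip":10},{"rotation":[0,0,0],"translation":[0,0.4,-96],"grip":10}]' 40
```

```text
time: 11.25
ee_pos: [0.4577, -0.0657, 0.0658]
tcp_rot: [-179.9, 0.1, -176.1]
wrist_force: [-0.2, -5.1, -0.5]
opening: 0.015
grasp_force: 43.6
```

```bash
python3 -m jog '[{"rotation":[0,0,-5],"translation":[0,0,0],"grip":10},{"rotation":[0,0,-10],"translation":[0,0,0],"grip":10},{"rotation":[0,0,-15],"translation":[0,0,0],"grip":10},{"rotation":[0,0,-20],"translation":[0,0,0],"grip":10},{"rotation":[0,0,-25],"translation":[0,0,0],"grip":10},{"rotation":[0,0,-30],"translation":[0,0,0],"grip":10},{"rotation":[0,0,-35],"translation":[0,0,0],"grip":10},{"rotation":[0,0,-40],"translation":[0,0,0],"grip":10},{"rotation":[0,0,-45],"translation":[0,0,0],"grip":10},{"rotation":[0,0,-50],"translation":[0,0,0],"grip":10},{"rotation":[0,0,-55],"translation":[0,0,0],"grip":10},{"rotation":[0,0,-60],"translation":[0,0,0],"grip":10},{"rotation":[0,0,-64],"translation":[0,0,0],"grip":10},{"rotation":[0,0,-67],"translation":[0,0,0],"grip":10},{"rotation":[0,0,-67],"translation":[0,0,0],"grip":10},{"rotation":[0,0,-67],"translation":[0,0,0],"grip":10}]'
python3 -c "
from h import *
o=obs();print(o['torque'],o['q'])"
```

```text
time: 12.85
ee_pos: [0.4576, -0.0663, 0.0658]
tcp_rot: [180.0, 0.2, 116.8]
wrist_force: [-1.8, -8.2, -0.8]
opening: 0.0154
grasp_force: 43.6
[-1.48302411  0.21562507 -0.14736519] [ -8.15099361  -7.14437718 -20.16961948  76.84286764  -0.1521608
  55.01923786]
```

```bash
python3 -m jog '[{"rotation":[0,0,0],"translation":[0,0,0],"grip":30},{"rotation":[0,0,0],"translation":[0,0,0],"grip":45},{"rotation":[0,0,0],"translation":[0,0,0],"grip":45},{"rotation":[0,0,0],"translation":[0,0,40],"grip":45},{"rotation":[0,0,8],"translation":[0,0,80],"grip":65},{"rotation":[0,0,16],"translation":[30,30,110],"grip":65},{"rotation":[0,0,24],"translation":[60,60,115],"grip":65},{"rotation":[0,0,32],"translation":[90,90,115],"grip":65},{"rotation":[0,0,40],"translation":[120,125,115],"grip":65},{"rotation":[0,0,48],"translation":[150,160,115],"grip":65},{"rotation":[0,0,56],"translation":[180,203,115],"grip":65},{"rotation":[0,0,63],"translation":[180,203,115],"grip":65},{"rotation":[0,0,63],"translation":[180,203,115],"grip":65},{"rotation":[0,0,63],"translation":[180,203,115],"grip":65},{"rotation":[0,0,63],"translation":[180,203,115],"grip":65}]'
cat > sl.py <<'E'
from meas import *
# sl.py name expected_x expected_y ztop : take wrist picture, find sleeve top ring near the place
n,ex,ey,zt=sys.argv[1],*map(float,sys.argv[2:5])
p,d,E=shot("wrist"); save(n+".png",p,1.5); np.savez(n+".npz",p=p,d=d,E=E); o=obs()
C=cloud("wrist",d,E); m=(np.hypot(C[:,:,0]-ex,C[:,:,1]-ey)<.05)&(abs(C[:,:,2]-zt)<.004)
P=C[m]; print("tcp",np.round(o["ee_pos"]*1000,1),np.round(o["tcp_rot"],1),"n",len(P),"z",np.round(np.percentile(P[:,2],[5,50,95])*1000,1),rect(P))
E
python3 sl.py s1a .656 .137 .064
```

```text
time: 14.35
ee_pos: [0.6365, 0.137, 0.1799]
tcp_rot: [180.0, 0.0, 179.7]
wrist_force: [0.1, 0.4, -1.1]
opening: 0.0649
grasp_force: 0.0
tcp [636.6 136.9 180. ] [1.800e+02 1.000e-01 1.797e+02] n 1522 z [61.9 64.  65.1] (array([656.9, 139.1]), array([50.9, 51.1]), 67.48)
```

View pics/s1a.png

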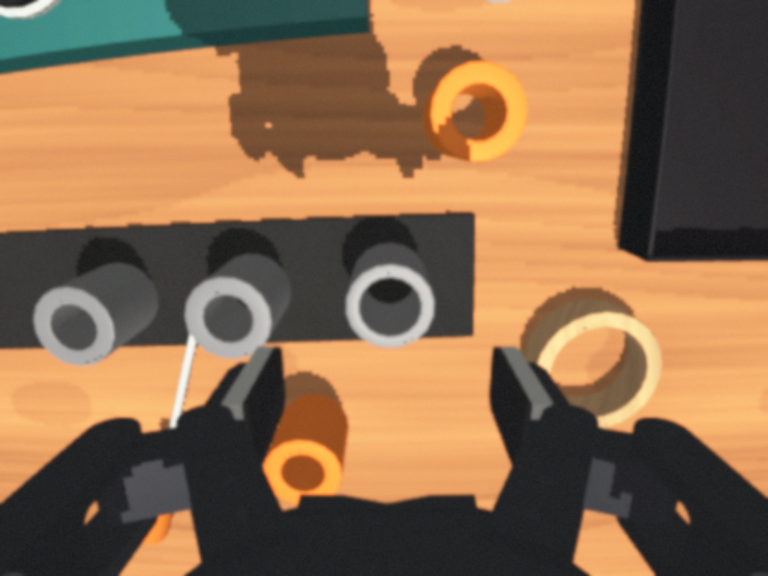

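The wrist view shows sleeve 1, grey, at (388,305), with sleeves 2 and 3 at (228,316) and (74,325). The orange tubes at (478,110) and (303,470) are clear of it.

```bash
python3 -m jog '[{"rotation":[0,0,0],"translation":[20.4,2.2,0],"grip":70},{"rotation":[0,0,0],"translation":[20.4,2.2,-40],"grip":70},{"rotation":[0,0,0],"translation":[20.4,2.2,-80],"grip":70},{"rotation":[0,0,0],"translation":[20.4,2.2,-110],"grip":70},{"rotation":[0,0,0],"translation":[20.4,2.2,-140],"grip":70},{"rotation":[0,0,0],"translation":[20.4,2.2,-154],"grip":70},{"rotation":[0,0,0],"translation":[20.4,2.2,-154],"grip":60},{"rotation":[0,0,0],"translation":[20.4,2.2,-154],"grip":45},{"rotation":[0,0,0],"translation":[20.4,2.2,-154],"grip":45},{"rotation":[0,0,0],"translation":[20.4,2.2,-154],"grip":45},{"rotation":[0,0,0],"translation":[20.4,2.2,-154],"grip":45}]' 30
```

```text
time: 15.5
ee_pos: [0.6579, 0.1401, 0.0263]
tcp_rot: [180.0, 0.1, 179.9]
wrist_force: [-0.1, 0.7, 3.8]
opening: 0.0507
grasp_force: 31.8
```

```bash
python3 -m jog '[{"rotation":[0,0,0],"translation":[0,0,30],"grip":45},{"rotation":[0,0,0],"translation":[0,0,75],"grip":45},{"rotation":[0,0,0],"translation":[0,0,120],"grip":45},{"rotation":[0,0,0],"translation":[-30,-10,150],"grip":45},{"rotation":[0,0,0],"translation":[-60,-20,150],"grip":45},{"rotation":[0,0,0],"translation":[-100,-35,150],"grip":45},{"rotation":[0,0,0],"translation":[-120,-40,150],"grip":45},{"rotation":[0,0,0],"translation":[-120,-40,150],"grip":45},{"rotation":[0,0,0],"translation":[-120,-40,150],"grip":45},{"rotation":[0,0,0],"translation":[-120,-40,150],"grip":45}]'
cat > held.py <<'E'
from meas import *
from scipy.optimize import least_squares
# held sleeve ring (top plane ~ tcp+38mm) and gauge tang in the same wrist picture
n=sys.argv[1]; p,d,E=shot("wrist"); save(n+".png",p,1.5); np.savez(n+".npz",p=p,d=d,E=E); o=obs(); c=np.array(o["ee_pos"])
C=cloud("wrist",d,E); x,y,zz=C[:,:,0],C[:,:,1],C[:,:,2]
print("tcp",np.round(c*1000,1),np.round(o["tcp_rot"],1),"F",np.round(o["wrist_force"],1))
m=(np.hypot(x-c[0],y-c[1])<.03)&(abs(zz-c[2]-.0377)<.004); P=C[m]
if len(P)>50: 
    h=cv2.convexHull(np.float32(P[:,:2]))[:,0].astype(float); r=least_squares(lambda q:np.hypot(*(h-q[:2]).T)-.026,c[:2],loss="soft_l1",f_scale=.0005)
    print("ring",len(P),"z",np.round(np.percentile(P[:,2],[5,50,95])*1000,1),rect(P),"fit",np.round(r.x*1000,1),np.round(np.abs(r.fun).mean()*1000,2))
m=(np.hypot(x-.448,y-.0645)<.02)&(abs(zz-.114)<.003); 
if m.sum()>5: print("tang",m.sum(),np.round(np.median(zz[m])*1000,1),rect(C[m]))
m=(np.hypot(x-.448,y-.0645)<.045)&(abs(zz-.048)<.003); 
if m.sum()>5: print("collar",m.sum(),rect(C[m]))
m=(np.hypot(x-.457,y+.0655)<.035)&(abs(zz-.093)<.004); 
if m.sum()>5: print("knob",m.sum(),rect(C[m]))
E
python3 held.py h1
```

```text
time: 16.5
ee_pos: [0.538, 0.1002, 0.1751]
tcp_rot: [180.0, 0.0, 179.9]
wrist_force: [0.1, 0.5, -1.4]
opening: 0.0511
grasp_force: 31.8
tcp [538.  100.3 174.9] [180.   -0.  179.9] F [ 0.   0.2 -1.1]
ring 7884 z [209.8 212.7 215.2] (array([536.1, 101.6]), array([48.2, 56.6]), 10.17) fit [537.8 100.5] 1.69
tang 565 113.9 (array([448.4,  64.5]), array([16.2, 12.5]), 4.68)
collar 5002 (array([448.1,  67. ]), array([75.2, 70.4]), 2.84)
knob 1634 (array([457.1, -64.4]), array([16.3, 58.8]), 25.3)
```

View pics/h1.png

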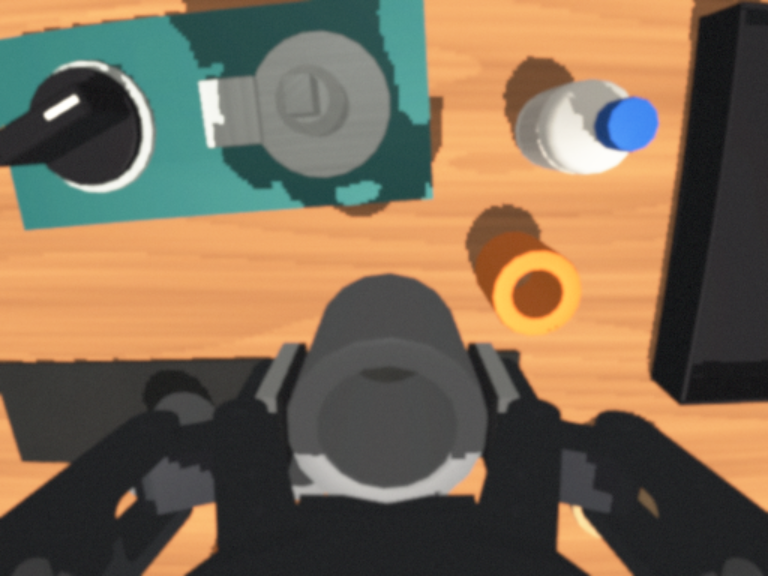

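The sleeve is held upright at (388,420) in this picture, and its bore looks wide. The knob bar has swung and the jaw covers the collar at (240,115). The knob's measured turn is about 68.6°, so it is clamped. Next I'll refine the held sleeve's x.

```bash
cat > ring.py <<'E'
from meas import *
from scipy.optimize import least_squares
def ring(n):
    z=np.load(n+".npz"); C=cloud("wrist",z["d"],z["E"]); c=(z["E"]@np.linalg.inv(np.array(imaging.camera_info("wrist")["tool_from_camera"])))[:3,3]
    P=C[(abs(C[:,:,1]-c[1])<.020)&(abs(C[:,:,0]-c[0])<.032)&(abs(C[:,:,2]-c[2]-.0377)<.003)]
    bins=[P[abs(P[:,1]-c[1]-b)<.001] for b in np.arange(-.018,.019,.002)]
    lo=np.array([np.median(np.sort(q[:,0])[:3]) for q in bins]); hi=np.array([np.median(np.sort(q[:,0])[-3:]) for q in bins])
    print("mid x",np.round((lo+hi)/2*1000,1),"width",np.round((hi-lo)*1000,1), "tcp",np.round(c*1000,1))
ring(sys.argv[1])
E
python3 ring.py h1
```

```text
mid x [537.8 537.4 537.1 536.6 536.  535.8 536.  536.3 536.1 536.1 536.3 535.8
 536.1 536.1 535.8 536.2 536.8 537.1 537.5] width [35.9 39.8 41.3 42.  43.1 44.6 45.6 47.2 47.1 47.5 48.1 46.7 46.1 45.4
 43.5 43.  41.2 39.7 37.4] tcp [538.  100.2 175.1]
```

```bash
python3 -m jog '[{"rotation":[0,0,0],"translation":[-45,-18,0],"grip":45},{"rotation":[0,0,0],"translation":[-89.5,-35.8,0],"grip":45},{"rotation":[0,0,0],"translation":[-89.5,-35.8,0],"grip":45},{"rotation":[0,0,0],"translation":[-89.5,-35.8,-25],"grip":45},{"rotation":[0,0,0],"translation":[-89.5,-35.8,-45],"grip":45},{"rotation":[0,0,0],"translation":[-89.5,-35.8,-60],"grip":45},{"rotation":[0,0,0],"translation":[-89.5,-35.8,-65],"grip":45},{"rotation":[0,0,0],"translation":[-89.5,-35.8,-67],"grip":45},{"rotation":[0,0,0],"translation":[-89.5,-35.8,-69],"grip":45},{"rotation":[0,0,0],"translation":[-89.5,-35.8,-69],"grip":45}]'
```

```text
time: 17.55
ee_pos: [0.4481, 0.0643, 0.1066]
tcp_rot: [180.0, 0.0, 179.9]
wrist_force: [0.8, 0.4, -0.4]
opening: 0.0507
grasp_force: 31.8
```

```bash
python3 -m jog '[{"rotation":[0,0,0],"translation":[0,0,-1.5],"grip":45},{"rotation":[0,0,0],"translation":[0,0,-3],"grip":45},{"rotation":[0,0,0],"translation":[0,0,-4.5],"grip":45},{"rotation":[0,0,0],"translation":[0,0,-4.5],"grip":45}]'
```

```text
time: 17.95
ee_pos: [0.4476, 0.0642, 0.1014]
tcp_rot: [-180.0, -0.0, 179.9]
wrist_force: [-0.7, 0.6, -1.1]
opening: 0.0507
grasp_force: 31.8
```

Its lower end is past the top of the pin with no force, so it passes. I'll go on down to the collar.

```bash
python3 -m jog '[{"rotation":[0,0,0],"translation":[0,0,-3],"grip":45},{"rotation":[0,0,0],"translation":[0,0,-6],"grip":45},{"rotation":[0,0,0],"translation":[0,0,-9],"grip":45},{"rotation":[0,0,0],"translation":[0,0,-12],"grip":45},{"rotation":[0,0,0],"translation":[0,0,-15],"grip":45},{"rotation":[0,0,0],"translation":[0,0,-18],"grip":45},{"rotation":[0,0,0],"translation":[0,0,-21],"grip":45},{"rotation":[0,0,0],"translation":[0,0,-24],"grip":45},{"rotation":[0,0,0],"translation":[0,0,-27],"grip":45},{"rotation":[0,0,0],"translation":[0,0,-29],"grip":45},{"rotation":[0,0,0],"translation":[0,0,-30],"grip":45},{"rotation":[0,0,0],"translation":[0,0,-31.5],"grip":45},{"rotation":[0,0,0],"translation":[0,0,-32],"grip":45},{"rotation":[0,0,0],"translation":[0,0,-32],"grip":45},{"rotation":[0,0,0],"translation":[0,0,-32],"grip":45},{"rotation":[0,0,0],"translation":[0,0,-32],"grip":45}]'
```

```text
time: 19.55
ee_pos: [0.4478, 0.0642, 0.0702]
tcp_rot: [180.0, 0.0, 179.9]
wrist_force: [-2.5, -0.9, 5.9]
opening: 0.05
grasp_force: 32.3
```

```bash
python3 -m jog '[{"rotation":[0,0,0],"translation":[0,0,10],"grip":45},{"rotation":[0,0,0],"translation":[0,0,30],"grip":45},{"rotation":[0,0,0],"translation":[0,0,60],"grip":45},{"rotation":[0,0,0],"translation":[0,0,90],"grip":45},{"rotation":[0,0,-4],"translation":[-4,-40,90],"grip":45},{"rotation":[0,0,-4],"translation":[-8,-85,90],"grip":45},{"rotation":[0,0,-4],"translation":[-13,-130,90],"grip":45},{"rotation":[0,0,-4],"translation":[-18,-175,90],"grip":45},{"rotation":[0,0,-4],"translation":[-23,-220,90],"grip":45},{"rotation":[0,0,-4],"translation":[-28,-265,90],"grip":45},{"rotation":[0,0,-4],"translation":[-33,-310,90],"grip":45},{"rotation":[0,0,-4],"translation":[-38,-355,90],"grip":45},{"rotation":[0,0,-4],"translation":[-44,-399,90],"grip":45},{"rotation":[0,0,-4],"translation":[-44,-399,60],"grip":45},{"rotation":[0,0,-4],"translation":[-44,-399,20],"grip":45},{"rotation":[0,0,-4],"translation":[-44,-399,-10],"grip":45},{"rotation":[0,0,-4],"translation":[-44,-399,-30],"grip":45},{"rotation":[0,0,-4],"translation":[-44,-399,-37],"grip":45},{"rotation":[0,0,-4],"translation":[-44,-399,-37],"grip":45},{"rotation":[0,0,-4],"translation":[-44,-399,-37],"grip":45}]'
```

```text
time: 21.55
ee_pos: [0.4044, -0.3353, 0.034]
tcp_rot: [-179.9, 0.1, 175.9]
wrist_force: [0.8, -0.5, -1.6]
opening: 0.0505
grasp_force: 32.0
```

```bash
python3 -m jog '[{"rotation":[0,0,0],"translation":[0,0,-3],"grip":45},{"rotation":[0,0,0],"translation":[0,0,-6],"grip":45},{"rotation":[0,0,0],"translation":[0,0,-7.5],"grip":45},{"rotation":[0,0,0],"translation":[0,0,-8],"grip":45},{"rotation":[0,0,0],"translation":[0,0,-8],"grip":45},{"rotation":[0,0,0],"translation":[0,0,-8],"grip":55},{"rotation":[0,0,0],"translation":[0,0,-8],"grip":68},{"rotation":[0,0,0],"translation":[0,0,-8],"grip":68},{"rotation":[0,0,0],"translation":[0,0,20],"grip":68},{"rotation":[0,0,0],"translation":[0,0,60],"grip":68},{"rotation":[0,0,0],"translation":[0,0,100],"grip":68},{"rotation":[0,0,0],"translation":[0,0,130],"grip":68},{"rotation":[0,0,0],"translation":[0,0,130],"grip":68}]'; python3 sl.py t1 .403 -.335 .064
```

```text
time: 22.85
ee_pos: [0.4051, -0.3359, 0.1671]
tcp_rot: [-179.8, 0.3, 175.9]
wrist_force: [0.1, -0.7, 0.2]
opening: 0.0684
grasp_force: 0.0
tcp [ 404.6 -335.5  164.6] [-179.9    0.2  175.9] n 1747 z [62.1 64.  65.1] (array([ 404.2, -334.3]), array([50.5, 50.9]), 84.34)
```

```bash
python3 -m jog '[{"rotation":[0,0,4],"translation":[0,40,16],"grip":70},{"rotation":[0,0,4],"translation":[25,80,16],"grip":70},{"rotation":[0,0,4],"translation":[50,120,16],"grip":70},{"rotation":[0,0,4],"translation":[75,160,16],"grip":70},{"rotation":[0,0,4],"translation":[100,200,16],"grip":70},{"rotation":[0,0,4],"translation":[130,235,16],"grip":70},{"rotation":[0,0,4],"translation":[160,270,16],"grip":70},{"rotation":[0,0,4],"translation":[190,305,16],"grip":70},{"rotation":[0,0,4],"translation":[215,345,16],"grip":70},{"rotation":[0,0,4],"translation":[235,381,16],"grip":70},{"rotation":[0,0,4],"translation":[235,381,16],"grip":70},{"rotation":[0,0,4],"translation":[235,381,16],"grip":70},{"rotation":[0,0,4],"translation":[235,381,16],"grip":70}]'; python3 sl.py s2a .663 .045 .064; python3 - <<'E'
from meas import *
z=np.load("s2a.npz"); C=cloud("wrist",z["d"],z["E"]); m=(np.hypot(C[:,:,0]-.669,C[:,:,1]+.048)<.06)&(abs(C[:,:,2]-.064)<.004); print("s3",m.sum(),rect(C[m]) if m.sum()>20 else 0)
E
```

```text
time: 24.2
ee_pos: [0.6382, 0.0455, 0.1777]
tcp_rot: [-180.0, -0.1, 179.9]
wrist_force: [-0.3, 0.0, -0.0]
opening: 0.0699
grasp_force: 0.0
tcp [638.2  45.2 178.1] [-1.800e+02 -1.000e-01  1.798e+02] n 1897 z [62.3 64.  65.1] (array([663.8,  44.5]), array([50.9, 51. ]), 46.63)
s3 1779 (array([668.7, -50.8]), array([48.8, 51.7]), 34.13)
```

```bash
python3 -m jog '[{"rotation":[0,0,0],"translation":[25,-0.8,0],"grip":70},{"rotation":[0,0,0],"translation":[25,-0.8,-40],"grip":70},{"rotation":[0,0,0],"translation":[25,-0.8,-80],"grip":70},{"rotation":[0,0,0],"translation":[25,-0.8,-110],"grip":70},{"rotation":[0,0,0],"translation":[25,-0.8,-140],"grip":70},{"rotation":[0,0,0],"translation":[25,-0.8,-152],"grip":70},{"rotation":[0,0,0],"translation":[25,-0.8,-152],"grip":60},{"rotation":[0,0,0],"translation":[25,-0.8,-152],"grip":45},{"rotation":[0,0,0],"translation":[25,-0.8,-152],"grip":45},{"rotation":[0,0,0],"translation":[25,-0.8,-152],"grip":45},{"rotation":[0,0,0],"translation":[25,-0.8,-152],"grip":45}]' 30
```

```text
time: 25.35
ee_pos: [0.6644, 0.0454, 0.0277]
tcp_rot: [180.0, 0.1, 179.9]
wrist_force: [-0.0, -0.5, 2.9]
opening: 0.051
grasp_force: 31.7
```

```bash
python3 -m jog '[{"rotation":[0,0,0],"translation":[0,0,30],"grip":45},{"rotation":[0,0,0],"translation":[0,0,75],"grip":45},{"rotation":[0,0,0],"translation":[0,0,120],"grip":45},{"rotation":[0,0,0],"translation":[-40,5,150],"grip":45},{"rotation":[0,0,0],"translation":[-80,12,150],"grip":45},{"rotation":[0,0,0],"translation":[-120,19,150],"grip":45},{"rotation":[0,0,0],"translation":[-120,19,150],"grip":45},{"rotation":[0,0,0],"translation":[-120,19,150],"grip":45},{"rotation":[0,0,0],"translation":[-120,19,150],"grip":45}]'; python3 held.py h2; python3 ring.py h2
```

```text
time: 26.25
ee_pos: [0.5446, 0.0644, 0.177]
tcp_rot: [180.0, 0.1, 179.9]
wrist_force: [-0.5, -0.5, -0.6]
opening: 0.0514
grasp_force: 31.9
tcp [544.7  64.3 176.7] [180.    0.  179.9] F [ 0.1 -0.7 -1.2]
ring 9183 z [211.6 213.3 215.9] (array([543.2,  65.5]), array([49.1, 56.5]), 9.76) fit [544.1  65.2] 1.95
tang 562 114.0 (array([448.3,  64.5]), array([16.3, 12.2]), 4.76)
collar 5058 (array([448.5,  67.1]), array([75. , 70.8]), 2.12)
knob 1923 (array([457.3, -65.3]), array([16.6, 60.4]), 25.35)
mid x [544.3 544.6 544.5 543.4 543.7 543.3 543.2 543.3 543.3 543.4 543.7 543.4
 543.2 543.3 543.3 543.5 544.  544.2 544.6] width [35.8 39.1 41.8 43.1 44.4 44.9 46.2 47.7 48.2 48.8 48.2 47.9 47.3 46.6
 44.3 43.2 42.3 40.5 37.5] tcp [544.6  64.4 177. ]
```

```bash
python3 -m jog '[{"rotation":[0,0,0],"translation":[-45,0,0],"grip":45},{"rotation":[0,0,0],"translation":[-90,0,0],"grip":45},{"rotation":[0,0,0],"translation":[-96.3,0,0],"grip":45},{"rotation":[0,0,0],"translation":[-96.3,0,-20],"grip":45},{"rotation":[0,0,0],"translation":[-96.3,0,-40],"grip":45},{"rotation":[0,0,0],"translation":[-96.3,0,-55],"grip":45},{"rotation":[0,0,0],"translation":[-96.3,0,-60],"grip":45},{"rotation":[0,0,0],"translation":[-96.3,0,-62],"grip":45},{"rotation":[0,0,0],"translation":[-96.3,0,-64],"grip":45},{"rotation":[0,0,0],"translation":[-96.3,0,-65],"grip":45},{"rotation":[0,0,0],"translation":[-96.3,0,-65],"grip":45}]'
```

```text
time: 27.4
ee_pos: [0.4477, 0.0644, 0.112]
tcp_rot: [180.0, 0.0, 179.9]
wrist_force: [-0.3, -0.0, -1.1]
opening: 0.0513
grasp_force: 31.9
```

```bash
python3 -m jog '[{"rotation":[0,0,0],"translation":[0,0,-1],"grip":45},{"rotation":[0,0,0],"translation":[0,0,-2],"grip":45},{"rotation":[0,0,0],"translation":[0,0,-3],"grip":45},{"rotation":[0,0,0],"translation":[0,0,-3],"grip":45},{"rotation":[0,0,0],"translation":[0,0,-3],"grip":45}]'
```

```text
time: 27.9
ee_pos: [0.4478, 0.0643, 0.1091]
tcp_rot: [-180.0, 0.1, 179.9]
wrist_force: [0.1, -1.6, 5.0]
opening: 0.0511
grasp_force: 32.3
```

```bash
python3 -m jog '[{"rotation":[0,0,0],"translation":[0,0,-0.8],"grip":45},{"rotation":[0,0,0],"translation":[0,0,-0.8],"grip":45},{"rotation":[0,0,0],"translation":[0,0,-0.8],"grip":45},{"rotation":[0,0,0],"translation":[0,0,-0.8],"grip":45}]'; python3 held.py h2b
```

```text
time: 28.3
ee_pos: [0.448, 0.0643, 0.109]
tcp_rot: [-180.0, 0.1, 179.9]
wrist_force: [-1.7, -1.7, 10.4]
opening: 0.0512
grasp_force: 32.8
tcp [448.   64.3 108.9] [1.800e+02 1.000e-01 1.799e+02] F [-0.8 -1.7 10.2]
ring 9169 z [143.8 145.4 148.7] (array([446.6,  65.5]), array([49.3, 56.9]), 9.75) fit [447.6  64.2] 1.67
tang 629 114.0 (array([456.4,  64.8]), array([26.5, 13.7]), 84.81)
collar 3890 (array([435.2,  64.1]), array([79.1, 49.5]), 84.2)
knob 2272 (array([457. , -64.7]), array([16.7, 59.8]), 25.48)
```

View pics/h2b.png

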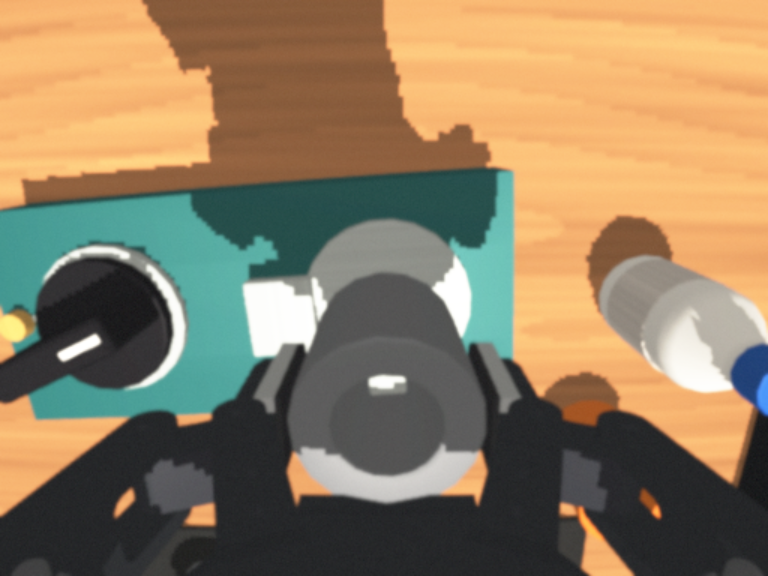

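The view shows sleeve 2 stopped high on the pin at (387,420), with the small bore and the tang inside it. It is tight, so it goes to the bin.

```bash
python3 -m jog '[{"rotation":[0,0,0],"translation":[0,0,10],"grip":45},{"rotation":[0,0,0],"translation":[0,0,40],"grip":45},{"rotation":[0,0,0],"translation":[0,0,80],"grip":45},{"rotation":[0,0,0],"translation":[0,0,85],"grip":45},{"rotation":[0,0,0],"translation":[4,45,85],"grip":45},{"rotation":[0,0,0],"translation":[4,90,85],"grip":45},{"rotation":[0,0,0],"translation":[4,135,85],"grip":45},{"rotation":[0,0,0],"translation":[4,180,85],"grip":45},{"rotation":[0,0,0],"translation":[4,225,85],"grip":45},{"rotation":[0,0,0],"translation":[4,270,85],"grip":45},{"rotation":[0,0,0],"translation":[4,294,85],"grip":45},{"rotation":[0,0,0],"translation":[4,294,85],"grip":45},{"rotation":[0,0,0],"translation":[4,294,85],"grip":45}]'; python3 - <<'E'
from h import *
p,d,E=shot("wrist"); np.savez("b2.npz",p=p,d=d,E=E)
from meas import *
C=cloud("wrist",d,E); m=(abs(C[:,:,2]-.04)<.004)&(abs(C[:,:,0]-.5)<.16)&(abs(C[:,:,1]-.358)<.09); print(m.sum(),rect(C[m]),C[m].min(0),C[m].max(0))
m=(abs(C[:,:,2]-.04)<.004)&(abs(C[:,:,0]-.45)<.04)
for s in (C[m&(C[:,:,1]<.358)],C[m&(C[:,:,1]>.358)]): print(len(s),np.percentile(s[:,1],[2,50,98]).round(4) if len(s) else 0)
E
```

```text
time: 29.65
ee_pos: [0.451, 0.3585, 0.1919]
tcp_rot: [-179.9, -0.1, 180.0]
wrist_force: [0.0, 0.2, -1.2]
opening: 0.0514
grasp_force: 32.0
1898 (array([510. , 357.8]), array([246.3, 120.7]), 0.39) [0.38643889 0.29689856 0.03600313] [0.63339964 0.41850491 0.04238985]
2462 [0.0968 0.1185 0.301 ]
387 [0.4132 0.4149 0.4174]
```

```bash
python3 -m jog '[{"rotation":[0,0,0],"translation":[0,-0.5,-40],"grip":45},{"rotation":[0,0,0],"translation":[0,-0.5,-85],"grip":45},{"rotation":[0,0,0],"translation":[0,-0.5,-120],"grip":45},{"rotation":[0,0,0],"translation":[0,-0.5,-145],"grip":45},{"rotation":[0,0,0],"translation":[0,-0.5,-156],"grip":45},{"rotation":[0,0,0],"translation":[0,-0.5,-160],"grip":45},{"rotation":[0,0,0],"translation":[0,-0.5,-163],"grip":45},{"rotation":[0,0,0],"translation":[0,-0.5,-164.5],"grip":45},{"rotation":[0,0,0],"translation":[0,-0.5,-164.5],"grip":45},{"rotation":[0,0,0],"translation":[0,-0.5,-164.5],"grip":45}]'
```

```text
time: 30.7
ee_pos: [0.4518, 0.3582, 0.0291]
tcp_rot: [180.0, 0.1, 179.9]
wrist_force: [0.2, -0.1, -1.7]
opening: 0.0513
grasp_force: 32.0
```

```bash
python3 -m jog '[{"rotation":[0,0,0],"translation":[0,0,-1],"grip":45},{"rotation":[0,0,0],"translation":[0,0,-1.8],"grip":45},{"rotation":[0,0,0],"translation":[0,0,-1.8],"grip":45},{"rotation":[0,0,0],"translation":[0,0,-1.8],"grip":56},{"rotation":[0,0,0],"translation":[0,0,-1.8],"grip":66},{"rotation":[0,0,0],"translation":[0,0,-1.8],"grip":66},{"rotation":[0,0,0],"translation":[0,0,20],"grip":66},{"rotation":[0,0,0],"translation":[0,0,60],"grip":66},{"rotation":[0,0,0],"translation":[0,0,105],"grip":66},{"rotation":[0,0,0],"translation":[0,0,150],"grip":66},{"rotation":[0,0,0],"translation":[0,0,150],"grip":66}]'; python3 sl.py b2a .452 .358 .064
```

```text
time: 31.8
ee_pos: [0.4531, 0.3592, 0.1852]
tcp_rot: [179.7, 0.4, 179.9]
wrist_force: [-0.1, -0.3, 0.6]
opening: 0.0661
grasp_force: 0.0
tcp [452.6 358.8 181.8] [179.8   0.3 179.9] n 1918 z [62.4 64.  65.2] (array([451.9, 358.7]), array([50.5, 50.8]), 1.08)
```

```bash
python3 -m jog '[{"rotation":[0,0,0],"translation":[20,-40,0],"grip":70},{"rotation":[0,0,0],"translation":[40,-80,0],"grip":70},{"rotation":[0,0,0],"translation":[60,-122,0],"grip":70},{"rotation":[0,0,0],"translation":[80,-164,0],"grip":70},{"rotation":[0,0,0],"translation":[100,-206,0],"grip":70},{"rotation":[0,0,0],"translation":[120,-248,0],"grip":70},{"rotation":[0,0,0],"translation":[140,-290,0],"grip":70},{"rotation":[0,0,0],"translation":[160,-332,0],"grip":70},{"rotation":[0,0,0],"translation":[180,-374,0],"grip":70},{"rotation":[0,0,0],"translation":[190,-409,0],"grip":70},{"rotation":[0,0,0],"translation":[190,-409,0],"grip":70},{"rotation":[0,0,0],"translation":[190,-409,0],"grip":70},{"rotation":[0,0,0],"translation":[190,-409,0],"grip":70}]'; python3 sl.py s3a .668 -.05 .064
```

```text
time: 33.15
ee_pos: [0.641, -0.0504, 0.1775]
tcp_rot: [180.0, -0.1, 179.9]
wrist_force: [-0.2, -0.3, -0.6]
opening: 0.0698
grasp_force: 0.0
tcp [641.1 -50.1 177.9] [180.  -0. 180.] n 1885 z [62.2 64.1 65.1] (array([669.4, -50.9]), array([50.7, 51.2]), 49.18)
```

View pics/s3a.png

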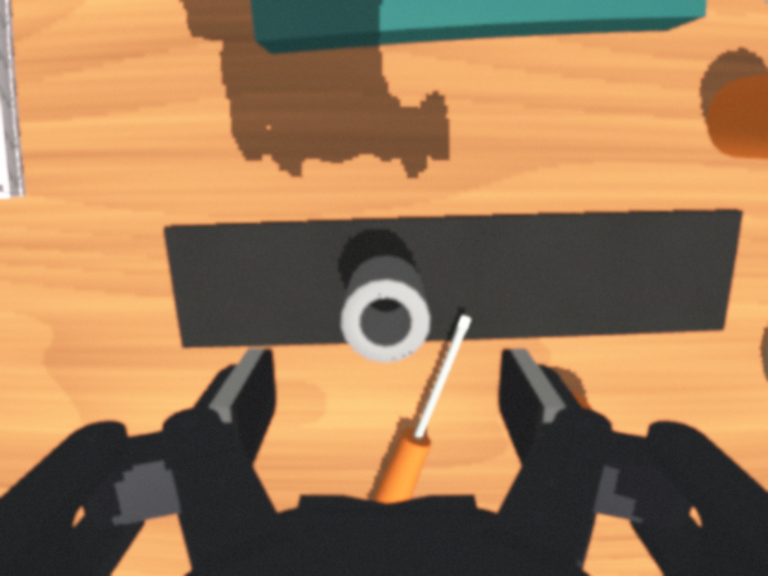

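Sleeve 3 is at (386,320). The driver's tip at (464,318) is close to where the left finger will come down, so I'll check its position and height.

```bash
python3 - <<'E'
from h import *
z=np.load("s3a.npz"); C=cloud("wrist",z["d"],z["E"])
for u,v in((464,318),(450,355),(430,400),(418,436),(400,470)):
    P=C[int(v/1.5)-1:int(v/1.5)+2,int(u/1.5)-1:int(u/1.5)+2].reshape(-1,3); print(np.nanmedian(P,0).round(3),np.nanmax(P[:,2]).round(3))
E
```

```text
[0.686 0.003 0.015] 0.016
[ 0.712 -0.006  0.016] 0.017
[ 0.748 -0.019  0.015] 0.016
[ 0.777 -0.027  0.016] 0.017
[ 0.801 -0.04   0.024] 0.024
```

```bash
python3 -m jog '[{"rotation":[0,0,0],"translation":[28,-0.7,0],"grip":64},{"rotation":[0,0,0],"translation":[28,-0.7,-40],"grip":64},{"rotation":[0,0,0],"translation":[28,-0.7,-80],"grip":64},{"rotation":[0,0,0],"translation":[28,-0.7,-110],"grip":64},{"rotation":[0,0,0],"translation":[28,-0.7,-138],"grip":64},{"rotation":[0,0,0],"translation":[28,-0.7,-150],"grip":64},{"rotation":[0,0,0],"translation":[28,-0.7,-150],"grip":60},{"rotation":[0,0,0],"translation":[28,-0.7,-150],"grip":45},{"rotation":[0,0,0],"translation":[28,-0.7,-150],"grip":45},{"rotation":[0,0,0],"translation":[28,-0.7,-150],"grip":45},{"rotation":[0,0,0],"translation":[28,-0.7,-150],"grip":45}]' 30
```

```text
time: 34.3
ee_pos: [0.67, -0.0519, 0.0293]
tcp_rot: [-180.0, 0.1, 179.9]
wrist_force: [1.5, 0.6, 1.5]
opening: 0.0512
grasp_force: 31.7
```

```bash
python3 -m jog '[{"rotation":[0,0,0],"translation":[0,0,30],"grip":45},{"rotation":[0,0,0],"translation":[0,0,75],"grip":45},{"rotation":[0,0,0],"translation":[0,0,120],"grip":45},{"rotation":[0,0,0],"translation":[-30,30,150],"grip":45},{"rotation":[0,0,0],"translation":[-60,60,150],"grip":45},{"rotation":[0,0,0],"translation":[-90,90,150],"grip":45},{"rotation":[0,0,0],"translation":[-125,114,150],"grip":45},{"rotation":[0,0,0],"translation":[-125,114,150],"grip":45},{"rotation":[0,0,0],"translation":[-125,114,150],"grip":45},{"rotation":[0,0,0],"translation":[-125,114,150],"grip":45}]'; python3 held.py h3; python3 ring.py h3
```

```text
time: 35.3
ee_pos: [0.5452, 0.0618, 0.1786]
tcp_rot: [-180.0, 0.1, 179.9]
wrist_force: [0.6, -0.8, -0.9]
opening: 0.0512
grasp_force: 31.9
tcp [545.2  61.6 178.4] [-180.     0.   179.8] F [ 1.3  0.7 -1.3]
ring 8692 z [212.5 213.5 218.2] (array([544. ,  62.2]), array([53.4, 53.4]), 43.23) fit [544.7  62.4] 1.43
tang 551 114.0 (array([448.4,  64.5]), array([16.1, 12.1]), 4.57)
collar 5005 (array([448.3,  67.4]), array([75.1, 70.5]), 2.44)
knob 1895 (array([457.4, -65.3]), array([16.5, 60.8]), 25.66)
mid x [544.6 544.6 544.5 544.8 544.7 544.4 544.5 544.5 544.9 545.  544.3 544.6
 544.3 544.3 545.  544.5 545.  544.6 544.6] width [32.8 38.1 39.9 42.8 44.9 46.2 47.  48.5 48.7 49.6 48.8 48.4 47.8 47.
 45.7 43.9 42.4 39.1 35.6] tcp [545.2  61.8 178.6]
```

```bash
python3 -m jog '[{"rotation":[0,0,0],"translation":[-45,2.7,0],"grip":45},{"rotation":[0,0,0],"translation":[-90,2.7,0],"grip":45},{"rotation":[0,0,0],"translation":[-96.6,2.7,0],"grip":45},{"rotation":[0,0,0],"translation":[-96.6,2.7,-20],"grip":45},{"rotation":[0,0,0],"translation":[-96.6,2.7,-40],"grip":45},{"rotation":[0,0,0],"translation":[-96.6,2.7,-55],"grip":45},{"rotation":[0,0,0],"translation":[-96.6,2.7,-60],"grip":45},{"rotation":[0,0,0],"translation":[-96.6,2.7,-62],"grip":45},{"rotation":[0,0,0],"translation":[-96.6,2.7,-64],"grip":45},{"rotation":[0,0,0],"translation":[-96.6,2.7,-64.5],"grip":45},{"rotation":[0,0,0],"translation":[-96.6,2.7,-64.5],"grip":45}]'
```

```text
time: 36.45
ee_pos: [0.4482, 0.0649, 0.1143]
tcp_rot: [180.0, 0.0, 179.9]
wrist_force: [0.5, -0.1, -0.6]
opening: 0.0509
grasp_force: 31.9
```

```bash
python3 -m jog '[{"rotation":[0,0,0],"translation":[0,0,-1],"grip":45},{"rotation":[0,0,0],"translation":[0,0,-2],"grip":45},{"rotation":[0,0,0],"translation":[0,0,-3],"grip":45},{"rotation":[0,0,0],"translation":[0,0,-4],"grip":45},{"rotation":[0,0,0],"translation":[0,0,-4],"grip":45},{"rotation":[0,0,0],"translation":[0,0,-4],"grip":45},{"rotation":[0,0,0],"translation":[0,0,-4],"grip":45}]'
```

```text
time: 37.15
ee_pos: [0.4482, 0.0646, 0.1108]
tcp_rot: [-180.0, 0.1, 179.9]
wrist_force: [-0.9, -3.0, 7.6]
opening: 0.0512
grasp_force: 32.5
```

Sleeve 3 stops at the same height as sleeve 2, with about 8 N, and its bore looks small in the picture (0.57 of its outside diameter). It is tight and goes to the bin.

```bash
python3 -m jog '[{"rotation":[0,0,0],"translation":[0,0,10],"grip":45},{"rotation":[0,0,0],"translation":[0,0,40],"grip":45},{"rotation":[0,0,0],"translation":[0,0,80],"grip":45},{"rotation":[0,0,0],"translation":[0,0,85],"grip":45},{"rotation":[0,0,0],"translation":[20,40,85],"grip":45},{"rotation":[0,0,0],"translation":[40,80,85],"grip":45},{"rotation":[0,0,0],"translation":[60,120,85],"grip":45},{"rotation":[0,0,0],"translation":[80,160,85],"grip":45},{"rotation":[0,0,0],"translation":[92,205,85],"grip":45},{"rotation":[0,0,0],"translation":[92,250,85],"grip":45},{"rotation":[0,0,0],"translation":[92,293.5,85],"grip":45},{"rotation":[0,0,0],"translation":[92,293.5,85],"grip":45},{"rotation":[0,0,0],"translation":[92,293.5,45],"grip":45},{"rotation":[0,0,0],"translation":[92,293.5,0],"grip":45},{"rotation":[0,0,0],"translation":[92,293.5,-40],"grip":45},{"rotation":[0,0,0],"translation":[92,293.5,-65],"grip":45},{"rotation":[0,0,0],"translation":[92,293.5,-75],"grip":45},{"rotation":[0,0,0],"translation":[92,293.5,-78],"grip":45},{"rotation":[0,0,0],"translation":[92,293.5,-78],"grip":45},{"rotation":[0,0,0],"translation":[92,293.5,-78],"grip":45}]'
```

```text
time: 39.15
ee_pos: [0.5407, 0.3589, 0.0338]
tcp_rot: [179.9, 0.1, 179.9]
wrist_force: [0.3, 0.4, -0.8]
opening: 0.0508
grasp_force: 32.1
```

```bash
python3 -m jog '[{"rotation":[0,0,0],"translation":[0,0,-3],"grip":45},{"rotation":[0,0,0],"translation":[0,0,-4.6],"grip":45},{"rotation":[0,0,0],"translation":[0,0,-5.2],"grip":45},{"rotation":[0,0,0],"translation":[0,0,-5.2],"grip":45},{"rotation":[0,0,0],"translation":[0,0,-5.2],"grip":56},{"rotation":[0,0,0],"translation":[0,0,-5.2],"grip":66},{"rotation":[0,0,0],"translation":[0,0,-5.2],"grip":66},{"rotation":[0,0,0],"translation":[0,0,20],"grip":66},{"rotation":[0,0,0],"translation":[0,0,60],"grip":66},{"rotation":[0,0,0],"translation":[0,0,105],"grip":66},{"rotation":[0,0,0],"translation":[-40,0,150],"grip":66},{"rotation":[0,0,0],"translation":[-80,-30,150],"grip":66},{"rotation":[0,0,0],"translation":[-110,-60,150],"grip":66},{"rotation":[0,0,0],"translation":[-110,-60,150],"grip":66},{"rotation":[0,0,0],"translation":[-110,-60,150],"grip":66}]'
python3 sl.py end .541 .359 .064; python3 - <<'E'
from meas import *
p,d,E=shot("top"); save("topend.png",p,1.5); C=cloud("top",d,E)
for n,x,y,zt in(("tray1",.403,-.334,.064),("bin1",.451,.36,.064),("bin2",.54,.36,.064),("tang",.447,.066,.114),("glue",.457,.2,.11)):
    m=(np.hypot(C[:,:,0]-x,C[:,:,1]-y)<.04)&(abs(C[:,:,2]-zt)<.007); print(n,m.sum(),rect(C[m]) if m.sum()>5 else 0)
E
```

```text
time: 40.65
ee_pos: [0.4295, 0.298, 0.1824]
tcp_rot: [179.9, 0.1, 179.9]
wrist_force: [1.2, -0.3, 0.8]
opening: 0.0664
grasp_force: 0.0
tcp [430.2 298.6 182.2] [1.800e+02 1.000e-01 1.799e+02] n 1070 z [61.2 63.9 65. ] (array([542.5, 353.4]), array([51.1, 37.9]), 20.76)
tray1 233 (array([ 403.7, -332.2]), array([51.7, 50.8]), 66.08)
bin1 107 (array([463.4, 354.4]), array([48.3, 20.9]), 66.72)
bin2 246 (array([537.9, 359.9]), array([49.4, 49.4]), 86.86)
tang 38 (array([446.8,  65.3]), array([11.5, 15.8]), 89.91)
glue 83 (array([456.8, 206.1]), array([21.8, 20.6]), 89.04)
```

View pics/topend.png

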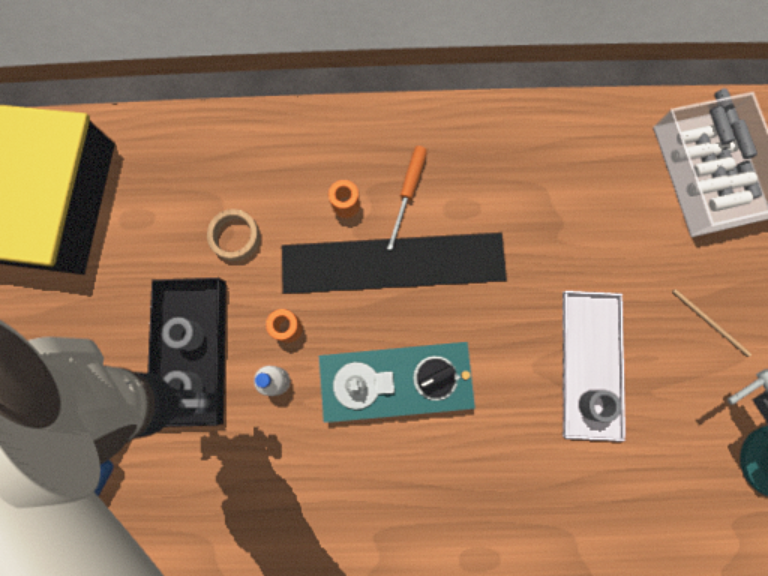

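The final top view shows two sleeves upright in the bin at (178,333) and (180,385), and one upright in the tray at (599,405). The mat is empty, the knob is turned with the jaw over the collar, and the bystanders have not moved. The gripper is clear of everything.

```bash
python3 -c "
from workcell import bot
print(bot.job_done())"
```

```text
the job is handed in; nothing more can be done
None
```

I handed the job in at about 41 s: the gauge is plugged home and clamped, sleeve 1 passed and stands in the tray, sleeves 2 and 3 were tight and stand in the bin, place 4 was empty, and the verdict was not reported back.

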